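# Pack soap-and-dish sets and send the crate up the ramp

## Task

Clear the balm tin out of the wooden crate and stand it on the cork mat; then, for each small square cream soap bar on the bench (two or three; not the big green or black stock bars), lift only the top blue dish from the nested stack (never bring the next one up with it), stand it in a free place of the crate and lay the bar flat on its ribs. When every bar is packed, push the loaded crate, without lifting it, up the ramp until it has dropped down whole behind the yellow lip, with all the sets still in it; leave the spare dishes nested where they stand and the other things on the bench alone.

Things in the scene. Friction and masses are not known exactly. Their poses are not given: they have to be found in the camera images.
- ramp: fixed plywood loading ramp, 270 mm wide (its x); the way up is its +y. Origin on the table under the upper end of the slope. The slope starts on the table at y = -100 mm and rises evenly to 28 mm at y = 0; then a flat yellow crest to y = 6 mm: the lip
- ramp_bed (a point): centre of the ramp's flat bed behind the lip (y = 53 mm in the ramp's frame), 16 mm above the table, axes as the ramp's. The bed runs from the lip to an end wall (40 mm high above the table) at y = 100 mm. The crate drops 12 mm onto it once it has passed the lip whole; its centre is then within 6 mm of this point along y
- crate: shallow loose wooden crate before the ramp's foot, about 350 g empty. Origin: centre of underside, x along its length, y towards the ramp. Outside 226 (x) x 82 (y) mm; walls 5 mm thick, tops 16 mm above the underside; inner floor at 5 mm; two strips (3 mm thick, tops at 12 mm) at x = -36.5 and 36.5 mm part it into three 70 x 72 mm places centred at x = -73, 0, 73 mm
- dish1: blue enamel soap dish, square tapered tray, 60 g. Origin: centre of underside, x, y along its sides. Foot 36 mm square; upright rim band 62 mm square outside, 24 to 30 mm up (top), 3 mm thick. Two ribs inside, tops 16 mm up, carry a bar or the next dish: they nest at 16 mm pitch with play, a 10 mm gap between rim bands; the top one of the stack at the start
- dish2: blue soap dish like dish1; second from the top at the start
- dish3: blue soap dish like dish1; third from the top at the start
- dish4: blue soap dish like dish1; the bottom one, standing on the table
- bar1: cream-coloured square bar of soap with brown flecks, 36 x 36 x 28 mm high, 40 g, origin at its centre, x and y along its square sides; may be absent (None)
- bar2: cream-coloured square bar of soap with brown flecks, 36 x 36 x 28 mm high, 40 g, origin at its centre, x and y along its square sides; may be absent (None)
- bar3: cream-coloured square bar of soap with brown flecks, 36 x 36 x 28 mm high, 40 g, origin at its centre, x and y along its square sides; may be absent (None)
- tin: filled balm tin, round, aluminium with olive-green balm, 50 mm across, 28 mm high, 80 g, origin at the centre of its underside; stands in the crate's middle place at the start
- mat: round cork mat, fixed, 110 mm across, 4 mm thick, origin at the centre of its underside
- char1: black charcoal soap bar, 75 x 50 x 28 mm, origin at its centre; bystander
- char2: another black charcoal soap bar, 75 x 50 x 28 mm, origin at its centre; bystander
- tin2: large balm tin, 68 mm across, 40 mm high, origin at the centre of its underside; bystander
- tin3: another large balm tin, 68 mm across, 40 mm high; bystander
- bottle: amber bottle, 48 mm across, 85 mm high; bystander

How it is judged:
On the way, in this order (a step that is already met when the one before it is completed fails the run):
1. the tin stands on the mat and every present bar lies in its own dish in the crate, while the crate is still before the ramp's upper end (horizontal distance between tin and mat below 0.035 m and height (world z) of tin below 0.009 m and angle between each of tin, dish4's own z axis and vertical below 0.1 rad and ((horizontal distance between bar1 and dish1 below 0.012 m and z of bar1 in the frame of dish1 between 0.024 and 0.037 m) or (horizontal distance between bar1 and dish2 below 0.012 m and z of bar1 in the frame of dish2 between 0.024 and 0.037 m) or (horizontal distance between bar1 and dish3 below 0.012 m and z of bar1 in the frame of dish3 between 0.024 and 0.037 m)) and x of bar1 in the frame of crate between -0.11 and 0.11 m and y of bar1 in the frame of crate between -0.045 and 0.045 m and ((horizontal distance between bar2 and dish1 below 0.012 m and z of bar2 in the frame of dish1 between 0.024 and 0.037 m) or (horizontal distance between bar2 and dish2 below 0.012 m and z of bar2 in the frame of dish2 between 0.024 and 0.037 m) or (horizontal distance between bar2 and dish3 below 0.012 m and z of bar2 in the frame of dish3 between 0.024 and 0.037 m)) and x of bar2 in the frame of crate between -0.11 and 0.11 m and y of bar2 in the frame of crate between -0.045 and 0.045 m and ((horizontal distance between bar3 and dish1 below 0.012 m and z of bar3 in the frame of dish1 between 0.024 and 0.037 m) or (horizontal distance between bar3 and dish2 below 0.012 m and z of bar3 in the frame of dish2 between 0.024 and 0.037 m) or (horizontal distance between bar3 and dish3 below 0.012 m and z of bar3 in the frame of dish3 between 0.024 and 0.037 m)) and x of bar3 in the frame of crate between -0.11 and 0.11 m and y of bar3 in the frame of crate between -0.045 and 0.045 m and (((x of dish1 in the frame of crate between -0.11 and 0.11 m and y of dish1 in the frame of crate between -0.036 and 0.036 m and z of dish1 in the frame of crate between 0.001 and 0.009 m and angle between dish1's own z axis and vertical below 0.12 rad) and ((horizontal distance between bar1 and dish1 below 0.012 m and z of bar1 in the frame of dish1 between 0.024 and 0.037 m) or (horizontal distance between bar2 and dish1 below 0.012 m and z of bar2 in the frame of dish1 between 0.024 and 0.037 m) or (horizontal distance between bar3 and dish1 below 0.012 m and z of bar3 in the frame of dish1 between 0.024 and 0.037 m))) or (distance of dish1 from where it was at the start of the episode below 0.02 m and angle between dish1's own z axis and vertical below 0.1 rad)) and (((x of dish2 in the frame of crate between -0.11 and 0.11 m and y of dish2 in the frame of crate between -0.036 and 0.036 m and z of dish2 in the frame of crate between 0.001 and 0.009 m and angle between dish2's own z axis and vertical below 0.12 rad) and ((horizontal distance between bar1 and dish2 below 0.012 m and z of bar1 in the frame of dish2 between 0.024 and 0.037 m) or (horizontal distance between bar2 and dish2 below 0.012 m and z of bar2 in the frame of dish2 between 0.024 and 0.037 m) or (horizontal distance between bar3 and dish2 below 0.012 m and z of bar3 in the frame of dish2 between 0.024 and 0.037 m))) or (distance of dish2 from where it was at the start of the episode below 0.02 m and angle between dish2's own z axis and vertical below 0.1 rad)) and (((x of dish3 in the frame of crate between -0.11 and 0.11 m and y of dish3 in the frame of crate between -0.036 and 0.036 m and z of dish3 in the frame of crate between 0.001 and 0.009 m and angle between dish3's own z axis and vertical below 0.12 rad) and ((horizontal distance between bar1 and dish3 below 0.012 m and z of bar1 in the frame of dish3 between 0.024 and 0.037 m) or (horizontal distance between bar2 and dish3 below 0.012 m and z of bar2 in the frame of dish3 between 0.024 and 0.037 m) or (horizontal distance between bar3 and dish3 below 0.012 m and z of bar3 in the frame of dish3 between 0.024 and 0.037 m))) or (distance of dish3 from where it was at the start of the episode below 0.02 m and angle between dish3's own z axis and vertical below 0.1 rad)) and distance of dish4 from where it was at the start of the episode below 0.02 m and y of crate in the frame of ramp below -0.1 m), for 0.2 s.
2. the crate lies flat on the bed behind the lip (y of crate in the frame of ramp between 0.04 and 0.066 m and x of crate in the frame of ramp between -0.03 and 0.03 m and z of crate in the frame of ramp below 0.02 m and angle between crate's own z axis and vertical below 0.04 rad), for 0.2 s.
At the end, for the whole second after the job is handed in: Crate flat on the bed behind the lip, centre within 30 mm of the ramp's middle; each present bar on the ribs of a dish (within 12 mm of its centre) standing flat in the crate; dishes without a bar still in the stack (within 20 mm); tin upright on the mat (within 35 mm of its centre); all at rest (all of step 2 and horizontal distance between tin and mat below 0.035 m and height (world z) of tin below 0.009 m and angle between each of tin, dish4's own z axis and vertical below 0.1 rad and ((horizontal distance between bar1 and dish1 below 0.012 m and z of bar1 in the frame of dish1 between 0.024 and 0.037 m) or (horizontal distance between bar1 and dish2 below 0.012 m and z of bar1 in the frame of dish2 between 0.024 and 0.037 m) or (horizontal distance between bar1 and dish3 below 0.012 m and z of bar1 in the frame of dish3 between 0.024 and 0.037 m)) and x of bar1 in the frame of crate between -0.11 and 0.11 m and y of bar1 in the frame of crate between -0.045 and 0.045 m and ((horizontal distance between bar2 and dish1 below 0.012 m and z of bar2 in the frame of dish1 between 0.024 and 0.037 m) or (horizontal distance between bar2 and dish2 below 0.012 m and z of bar2 in the frame of dish2 between 0.024 and 0.037 m) or (horizontal distance between bar2 and dish3 below 0.012 m and z of bar2 in the frame of dish3 between 0.024 and 0.037 m)) and x of bar2 in the frame of crate between -0.11 and 0.11 m and y of bar2 in the frame of crate between -0.045 and 0.045 m and ((horizontal distance between bar3 and dish1 below 0.012 m and z of bar3 in the frame of dish1 between 0.024 and 0.037 m) or (horizontal distance between bar3 and dish2 below 0.012 m and z of bar3 in the frame of dish2 between 0.024 and 0.037 m) or (horizontal distance between bar3 and dish3 below 0.012 m and z of bar3 in the frame of dish3 between 0.024 and 0.037 m)) and x of bar3 in the frame of crate between -0.11 and 0.11 m and y of bar3 in the frame of crate between -0.045 and 0.045 m and (((x of dish1 in the frame of crate between -0.11 and 0.11 m and y of dish1 in the frame of crate between -0.036 and 0.036 m and z of dish1 in the frame of crate between 0.001 and 0.009 m and angle between dish1's own z axis and vertical below 0.12 rad) and ((horizontal distance between bar1 and dish1 below 0.012 m and z of bar1 in the frame of dish1 between 0.024 and 0.037 m) or (horizontal distance between bar2 and dish1 below 0.012 m and z of bar2 in the frame of dish1 between 0.024 and 0.037 m) or (horizontal distance between bar3 and dish1 below 0.012 m and z of bar3 in the frame of dish1 between 0.024 and 0.037 m))) or (distance of dish1 from where it was at the start of the episode below 0.02 m and angle between dish1's own z axis and vertical below 0.1 rad)) and (((x of dish2 in the frame of crate between -0.11 and 0.11 m and y of dish2 in the frame of crate between -0.036 and 0.036 m and z of dish2 in the frame of crate between 0.001 and 0.009 m and angle between dish2's own z axis and vertical below 0.12 rad) and ((horizontal distance between bar1 and dish2 below 0.012 m and z of bar1 in the frame of dish2 between 0.024 and 0.037 m) or (horizontal distance between bar2 and dish2 below 0.012 m and z of bar2 in the frame of dish2 between 0.024 and 0.037 m) or (horizontal distance between bar3 and dish2 below 0.012 m and z of bar3 in the frame of dish2 between 0.024 and 0.037 m))) or (distance of dish2 from where it was at the start of the episode below 0.02 m and angle between dish2's own z axis and vertical below 0.1 rad)) and (((x of dish3 in the frame of crate between -0.11 and 0.11 m and y of dish3 in the frame of crate between -0.036 and 0.036 m and z of dish3 in the frame of crate between 0.001 and 0.009 m and angle between dish3's own z axis and vertical below 0.12 rad) and ((horizontal distance between bar1 and dish3 below 0.012 m and z of bar1 in the frame of dish3 between 0.024 and 0.037 m) or (horizontal distance between bar2 and dish3 below 0.012 m and z of bar2 in the frame of dish3 between 0.024 and 0.037 m) or (horizontal distance between bar3 and dish3 below 0.012 m and z of bar3 in the frame of dish3 between 0.024 and 0.037 m))) or (distance of dish3 from where it was at the start of the episode below 0.02 m and angle between dish3's own z axis and vertical below 0.1 rad)) and distance of dish4 from where it was at the start of the episode below 0.02 m and linear speed of each of crate, tin, dish1, dish2, dish3, dish4, bar1, bar2, bar3 below 0.02 m/s); the robot touches nothing.
It fails at once if dish2 is lifted while still nested in the dish above it (height (world z) of dish2 above 0.044 m and distance between dish1 and dish2 below 0.022 m).
It fails at once if dish3 is lifted while still nested in the dish above it (height (world z) of dish3 above 0.028 m and distance between dish2 and dish3 below 0.022 m).
It fails at once if dish4 is lifted while still nested in the dish above it (height (world z) of dish4 above 0.012 m and distance between dish3 and dish4 below 0.022 m).
It fails at once if the crate is lifted off instead of pushed (underside more than 60 mm up) (height (world z) of crate above 0.06 m).
It fails at once if a bystander (charcoal bars, large balm tins, bottle) is moved more than 5 cm (distance of any of char1, char2, tin2, tin3, bottle from where it was at the start of the episode above 0.05 m).
Of bar1, bar2, bar3 only 2 to 3 are there at a start; the rules pass over those that are not, and their reading is None.
At some moment in a run one of bar1, bar2, bar3 may be knocked a few centimetres aside while the robot is not near it.
It also fails if it takes over 210 s, if anything falls off the work surface, if the arm or the gripper's body presses on something with over 40 N, if the wrist force passes 120 N, or if a joint passes its speed limit or range.

## Robot

A 6-joint arm with a two-finger parallel gripper is mounted at the origin on the work surface. World frame = base frame: x ahead of the robot, y to its left, z up, the work surface at z = 0. Lengths are in m, angles in rad, forces in N, time in s.
With the tool pointing down it reaches from about 0.3 to 0.825 m from the base axis. Payload 5.4 kg.
Tool frame: the origin (TCP) lies on the centre line of the jaws, within the pads' length; the fingertips stand 14 mm ahead of it and the grasp point (between the pads) lies 5 mm behind it; z points along the fingers, y is the direction in which the jaws open and shut (so a half turn about z gives the same grasp; the last joint's range is limited). The gripper opens to 92 mm and grips with 3 to 60 N. Pads are 20 mm wide; open, the fingers measure 128 mm over their backs; the gripper's body (75 mm by 189 mm) begins 69 mm behind the grasp point.
Start: joints at [-1.405, 0.158, 1.597, -0, 1.386, -0.21], TCP at [0.211, -0.535, 0.199] pointing down, gripper open.
Joint ranges: [-2.91, 2.91], [-0.94, 2.29], [0.18, 2.7], [-1.29, 4.43], [0.17, 2.64], [-3, 3]. Speed limits (rad/s): [2.57, 2.57, 3.14, 3.14, 3.14, 3.14].

## Interface

Orientations are given as a unit quaternion [w, x, y, z].
In Python, from workcell import manip gives the robot as it stands.
- The arm moves only by the tool send_rows, never from a script. Its argument "motion" is a list of rows, each a list of 3 entries, a list of its own where there are three numbers: the shift along the tool's x, y, z in m, then the turn about the tool's z in degrees, then the finger opening in m, from 0 to 0.0919. A call has 1 to 5 rows; each row shifts and turns the pose as measured when the row begins, along the tool's axes as they then stand; what a row does not reach is not made up. A row lasts 1/8 s, in which the tool goes at most 62.5 mm and 10.7 degrees, less where a joint would pass 70% of its speed; a pose out of reach is approached as far as the arm can. A call with a gripper value outside its range is refused whole. The fingers move at their own pace and stop on an object; "squeeze" is the grip in N (left out, the last holds). Time passes only in rows, so rows that do not move let the fingers close. It gives the time, the measured TCP pose, the force and the opening at its end, in the units of the state.
- manip.get_obs(): the state, without advancing time (a new reading comes with each control period).
- manip.read_camera(name): name is "side" or "top"; returns a dict with "frame" (420x560x3 uint8, red, green, blue), "vertical_fov" (degrees; the focal length in pixels is half the picture's height over the tangent of half this angle, whatever the lens; pixels are square), "cx", "cy" (the principal point, pixels), "world_to_cam" (4x4, takes a point from world to camera coordinates). Camera axes: x right, y up, looking along -z (the intrinsics and any distortion apply to the point x, -y, -z); pixel columns grow to the right and rows downward; lengths in m; the calibration is good to about 2 mm. A picture is of the moment at which its call begins. There is no depth.
- manip.hand_in(): hands the job in, once; it reports no verdict.
Trained networks look in the newest picture that a camera, given by its name, has taken for a name from the list of things; names that differ only in an ending like _2 or _b are one class to them, and where a whole thing is asked for, a point or a joint stands for the part that bears it (a point fixed in the world has none). Each returns a list of dicts, best first, with "conf" (0 to 1); they miss things now and then, are a little off and sometimes report something else, mostly with a low value. They report only what shows in the picture. A call takes as long as a camera call.
- manip.silhouettes(thing, camera): "region" (420x560 bool, what is visible of it) and "location" ([column, row] in pixels, amid what is visible of it).
The state is a dict: "time_s": time; "joint_pos": joint angles; "joint_vel": joint speeds; "tau": joint torques, N m; "tcp_pos": TCP position; "orientation": TCP orientation; "wrist_force": force on the tool from outside, world axes, zero at the start; "torque": the same for the moment, N m; "finger_gap": finger opening in m.
Only numpy, scipy, OpenCV 4.12 (cv2) and the standard library are available. Lean on these libraries where they do the work, as an engineer would, in place of code of your own. Each camera call takes 0.05 s, during which the arm holds its last target. There are 200 camera calls.

## Working session

There is one attempt and no reset: what is moved stays moved. The work goes in short steps, Python scripts to look and compute and a tool call to move; the robot and the scene stay as the last step left them, time stands still between calls to the robot, and variables do not carry over. Pictures are saved under pics/ and viewed, about 12 in all and at most 16, crops included, and the job is handed in when it is done.

Besides the shell and the picture viewer there is one more tool, called after "Request:" by a JSON object that holds its "fn" and its "kwargs", one argument or row to a line. send_rows: Moves the arm, as the interface text tells. Its arguments: {"type":"object","properties":{"motion":{"type":"array"},"squeeze":{"type":"number"}},"required":["motion"]}

```bash
ls; mkdir -p pics; python3 - <<'E'
from workcell import manip
import cv2
o=manip.get_obs(); print({k:o[k] for k in ('time_s','tcp_pos','orientation','finger_gap','wrist_force')})
for n in ('top','side'):
    c=manip.read_camera(n); print(n,{k:v for k,v in c.items() if k!='frame'})
    cv2.imwrite(f'pics/{n}0.png',c['frame'][:,:,::-1])
E
```

```text
pics
{'time_s': 0.0, 'tcp_pos': array([ 0.21089888, -0.53423728,  0.19793846]), 'orientation': array([-9.14605502e-04,  9.82399153e-01,  1.86791508e-01,  1.82141739e-05]), 'finger_gap': 0.09215265265251081, 'wrist_force': array([-0.05698983, -0.16411331, -0.06777198])}
top {'vertical_fov': 42.625735955557666, 'cx': 280.52399644717, 'cy': 212.8617135537024, 'world_to_cam': array([[ 0.07389858, -0.99724295,  0.00674509,  0.01045034],
       [ 0.97538744,  0.07368468,  0.2078218 , -0.49101453],
       [-0.20774584, -0.00877866,  0.97814345, -1.46684873],
       [ 0.        ,  0.        ,  0.        ,  1.        ]])}
side {'vertical_fov': 48.60534689566521, 'cx': 278.4847397302223, 'cy': 203.86416982070568, 'world_to_cam': array([[-0.98320005, -0.18230126, -0.0091599 ,  0.48769556],
       [ 0.10695584, -0.6160542 ,  0.78040866, -0.09330267],
       [-0.14791248,  0.76631813,  0.6252027 , -1.4120229 ],
       [ 0.        ,  0.        ,  0.        ,  1.        ]])}
```

View pics/top0.png

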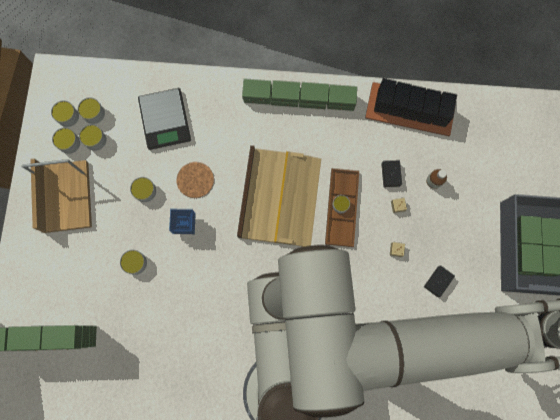

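View pics/side0.png

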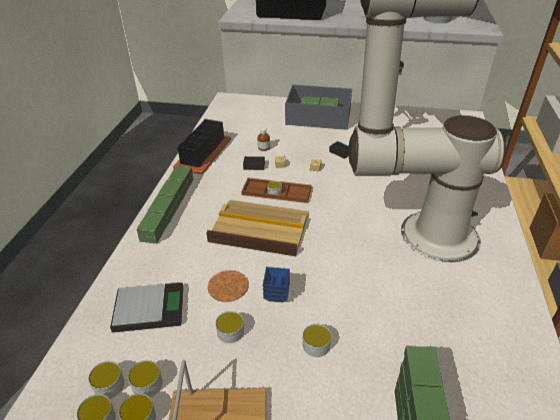

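The top view shows the crate at (343,207) with the tin in it, the ramp at (280,197) rising to the left, the stack at (182,221) and the mat at (195,180). Two bars are visible, at (400,205) and (398,249), and the arm hides some of the bench.

The side view agrees: bars at (280,161) and (315,165), stack at (276,284), mat at (228,286).

```bash
cat > h.py <<'E'
import numpy as np, cv2
from workcell import manip
from scipy.optimize import minimize
def proj(c,P):
    P=np.atleast_2d(P); W=c['world_to_cam']; q=P@W[:3,:3].T+W[:3,3]
    f=210/np.tan(np.radians(c['vertical_fov'])/2)
    return np.c_[c['cx']-f*q[:,0]/q[:,2], c['cy']+f*q[:,1]/q[:,2]]
def unproj(c,uv,z):
    W=c['world_to_cam']; f=210/np.tan(np.radians(c['vertical_fov'])/2)
    d=W[:3,:3].T@np.array([(uv[0]-c['cx'])/f,-(uv[1]-c['cy'])/f,-1]); o=-W[:3,:3].T@W[:3,3]
    return (o+d*(z-o[2])/d[2])[:2]
def box(a,b,z0,z1): return np.array([[x,y,z] for x in(-a/2,a/2) for y in(-b/2,b/2) for z in(z0,z1)])
def cyl(d,z0,z1):
    t=np.linspace(0,2*np.pi,40); return np.vstack([np.c_[d/2*np.cos(t),d/2*np.sin(t),0*t+z] for z in(z0,z1)])
def dish(z): return np.vstack([box(.036,.036,z,z+.001),box(.062,.062,z+.024,z+.03)])
MOD=dict(crate=box(.226,.082,0,.016),bar=box(.036,.036,0,.028),tin=cyl(.05,.005,.033),mat=cyl(.11,0,.004),
  stack=np.vstack([dish(0),dish(.048)]),
  ramp=np.array([[x,y,z] for x in(-.135,.135) for y,z in((-.1,0),(0,.028),(.006,.028),(.1,0),(.1,.04))]))
S=8
def place(M,p):
    c,s=np.cos(p[2]),np.sin(p[2]); return np.c_[M[:,0]*c-M[:,1]*s+p[0],M[:,0]*s+M[:,1]*c+p[1],M[:,2]]
def fit(M,obs,p0,yaw=True):
    """obs: list of (cam,mask). returns x,y,yaw, iou"""
    D=[]
    for c,m in obs:
        m=m.astype(np.uint8); r,q=np.where(m); h=cv2.convexHull(np.c_[q,r].astype(np.int32))
        m2=np.zeros_like(m); cv2.fillPoly(m2,[h],1)
        y0,x0=max(r.min()-15,0),max(q.min()-15,0); y1,x1=r.max()+16,q.max()+16
        D.append((c,x0,y0,cv2.resize(m2[y0:y1,x0:x1],None,fx=S,fy=S,interpolation=cv2.INTER_NEAREST)))
    def cost(p):
        if not yaw: p=[p[0],p[1],0]
        t=0
        for c,x0,y0,m in D:
            uv=(proj(c,place(M,p))-[x0,y0]+.5)*S-.5
            k=np.zeros_like(m); cv2.fillPoly(k,[cv2.convexHull(np.round(uv).astype(np.int32))],1)
            t+=(k!=m).sum()/(k|m).sum()
        return t/len(D)
    best=None
    for a in (np.arange(-45,45,15) if yaw=='any' else [0]):
        q=np.array([p0[0],p0[1],p0[2]+np.radians(a)])
        sim=np.vstack([q,q+[.006,0,0],q+[0,.006,0],q+[0,0,.12]])
        r=minimize(cost,q,method='Nelder-Mead',options=dict(initial_simplex=sim,xatol=1e-5,fatol=1e-5))
        if best is None or r.fun<best.fun: best=r
    return best.x,1-best.fun
def look(names,cams=('top','side')):
    C={n:manip.read_camera(n) for n in cams}; R={}
    for t in names:
        for n in cams: R[t,n]=[d for d in manip.silhouettes(t,n) if d['conf']>.3]
    return C,R
E
python3 - <<'E'
from h import *
C,R=look(['bar1','crate','tin','mat','dish1','ramp'])
print(manip.get_obs()['time_s'])
Z=dict(bar1=.014,crate=.01,tin=.033,mat=.002,dish1=.06,ramp=.02)
for (t,n),L in R.items():
    print(t,n,[(round(d['conf'],2),np.round(d['location']).tolist(),int(d['region'].sum()),np.round(unproj(C[n],d['location'],Z[t]),3).tolist()) for d in L])
import pickle; pickle.dump((C,R),open('r0.pkl','wb'))
E
```

```text
0.8
bar1 top [(0.53, [397.0, 248.0], 209, [0.418, -0.293]), (0.48, [397.0, 205.0], 172, [0.545, -0.287])]
bar1 side [(0.58, [280.0, 160.0], 114, [0.547, -0.298]), (0.56, [316.0, 164.0], 118, [0.413, -0.299])]
crate top [(0.68, [343.0, 213.0], 2049, [0.512, -0.133])]
crate side [(0.8, [282.0, 196.0], 1021, [0.501, -0.097])]
tin top [(0.97, [135.0, 261.0], 507, [0.324, 0.444]), (0.85, [144.0, 193.0], 507, [0.522, 0.443]), (0.48, [340.0, 203.0], 242, [0.535, -0.122])]
tin side [(0.74, [319.0, 339.0], 782, [0.314, 0.459]), (0.68, [274.0, 189.0], 192, [0.529, -0.1]), (0.59, [226.0, 286.0], 1017, [0.572, 0.34]), (0.56, [230.0, 323.0], 789, [0.531, 0.451])]
mat top [(0.9, [194.0, 178.0], 1112, [0.585, 0.309])]
mat side [(0.65, [228.0, 286.0], 1031, [0.576, 0.313])]
dish1 top [(0.66, [184.0, 220.0], 503, [0.446, 0.314])]
dish1 side [(0.95, [275.0, 277.0], 507, [0.448, 0.308]), (0.62, [278.0, 298.0], 48, [0.427, 0.376]), (0.5, [276.0, 296.0], 50, [0.433, 0.37])]
ramp top [(0.93, [277.0, 198.0], 6647, [0.538, 0.062])]
ramp side [(0.67, [281.0, 194.0], 1032, [0.505, -0.09]), (0.56, [255.0, 227.0], 4069, [0.552, 0.082])]
```

```bash
python3 - <<'E'
from h import *; import pickle
C,R=pickle.load(open('r0.pkl','rb'))
def pick(t,n,loc): return min(R[t,n],key=lambda d:np.hypot(*(np.array(d['location'])-loc)))['region']
J=[('crate','crate',(343,207),(276,190),(.51,-.12,0),True),('tin','tin',(342,204),(274,187),(.53,-.12,0),False),('mat','mat',(195,180),(228,286),(.58,.31,0),False),
('stack','dish1',(182,221),(276,280),(.445,.31,0),'any'),('ramp','ramp',(280,197),(258,227),(.54,.05,0),True),('bar','bar1',(398,249),(315,165),(.415,-.295,0),'any'),('bar','bar1',(400,205),(280,161),(.545,-.29,0),'any')]
V={n:cv2.resize(C[n]['frame'][:,:,::-1],None,fx=3,fy=3,interpolation=cv2.INTER_CUBIC) for n in C}
for k,t,a,b,p0,yw in J:
    o={'top':(C['top'],pick(t,'top',a)),'side':(C['side'],pick(t,'side',b))}
    for sel in (('top',),('side',),('top','side')):
        p,i=fit(MOD[k],[o[s] for s in sel],p0,yw); print(k,sel,np.round(p[:2],4),round(np.degrees(p[2])%180,1),round(i,3))
    for n in V:
        uv=proj(C[n],place(MOD[k],p)); h=cv2.convexHull(((uv+.5)*3).astype(np.int32)); cv2.polylines(V[n],[h],True,(255,0,255),1)
        cs,_=cv2.findContours(cv2.resize(o[n][1].astype(np.uint8),None,fx=3,fy=3,interpolation=cv2.INTER_NEAREST),0,2); cv2.drawContours(V[n],cs,-1,(0,255,0),1)
cv2.imwrite('pics/t1.png',V['top'][400:900,460:1260]); cv2.imwrite('pics/s1.png',V['side'][400:1000,500:1100])
E
```

```text
crate ('top',) [ 0.5305 -0.1285] 179.3 0.933
crate ('side',) [ 0.5289 -0.1302] 177.8 0.932
crate ('top', 'side') [ 0.5293 -0.1294] 179.2 0.932
tin ('top',) [ 0.5354 -0.1241] 1.6 0.898
tin ('side',) [ 0.5346 -0.1273] 0.8 0.941
tin ('top', 'side') [ 0.5347 -0.1259] 1.8 0.903
mat ('top',) [0.5815 0.3076] 0.8 0.945
mat ('side',) [0.5793 0.308 ] 4.4 0.966
mat ('top', 'side') [0.5798 0.3077] 4.3 0.95
stack ('top',) [0.447  0.3245] 96.7 0.802
stack ('side',) [0.4495 0.2848] 3.2 0.627
stack ('top', 'side') [0.4438 0.3219] 4.8 0.693
ramp ('top',) [0.5469 0.0533] 177.4 0.931
ramp ('side',) [0.5454 0.0554] 176.5 0.907
ramp ('top', 'side') [0.5465 0.0559] 176.6 0.918
bar ('top',) [ 0.4169 -0.2925] 177.3 0.902
bar ('side',) [ 0.4145 -0.2944] 177.0 0.9
bar ('top', 'side') [ 0.4154 -0.2928] 179.8 0.877
bar ('top',) [ 0.5455 -0.2924] 13.1 0.864
bar ('side',) [ 0.544  -0.2956] 21.5 0.884
bar ('top', 'side') [ 0.545  -0.2928] 17.6 0.859
```

View pics/t1.png

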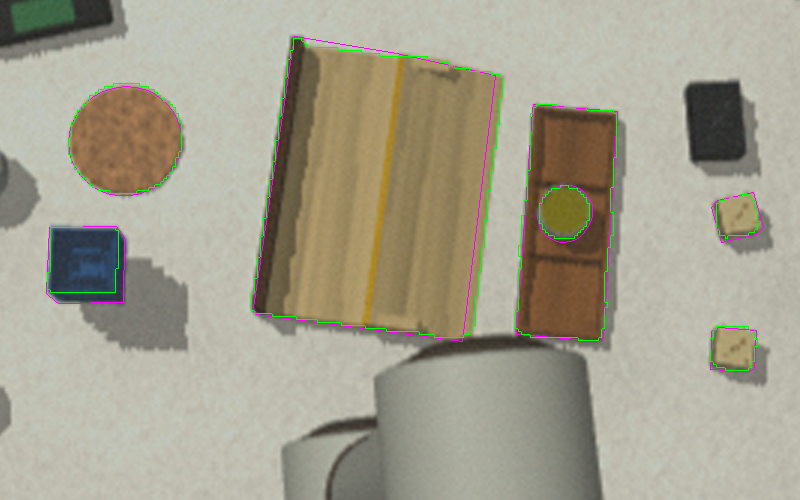

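View pics/s1.png

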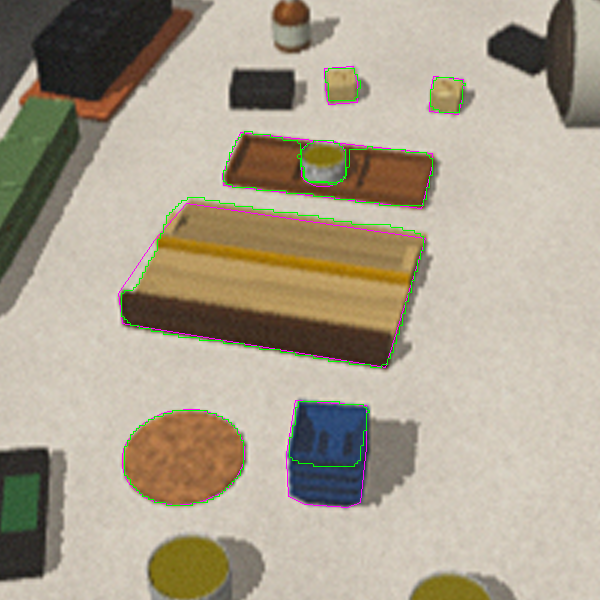

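The overlays fit tightly in both views: mat (125,140), crate (567,222) and the two bars at (737,215) and (733,349) in the top crop. The dish1 mask covers only the top dish, so I'll refit it alone and add a move planner.

```bash
cat >> h.py <<'E'
MOD['dtop']=np.vstack([box(.062,.062,.072,.078)])
def state():
    o=manip.get_obs(); w,x,y,z=o['orientation']
    yaw=np.arctan2(2*(x*y+w*z),1-2*(y*y+z*z)); return np.array(o['tcp_pos']),yaw,o
def bestyaw(p,yaw):
    """yaw mod 180 giving j6 nearest 0"""
    j1=np.arctan2(p[1],p[0]); return min([yaw+k*np.pi for k in range(-3,4)],key=lambda a:abs(j1+np.pi/2-a))
def plan(wps,g,v=.06):
    """wps: list of (x,y,z,yaw_rad or None,gap[,vmax]); prints rows in tool axes, chunks of 5"""
    p,a,_=state(); rows=[]
    for w in wps:
        T=np.array(w[:3]); ya=a if w[3] is None else bestyaw(T,w[3]); vm=w[5] if len(w)>5 else v
        n=max(1,int(np.ceil(np.linalg.norm(T-p)/vm-1e-6)),int(np.ceil(abs(np.degrees(ya-a))/10.5-1e-6)))
        for i in range(n):
            d=(T-p)/(n-i); da=(ya-a)/(n-i)
            c,s=np.cos(a),np.sin(a)   # tool x=(c,s,0), y=(s,-c,0), z=(0,0,-1)
            sx,sy,sz=round(d@[c,s,0],4),round(d@[s,-c,0],4),round(-d[2],4); dd=round(np.degrees(da),1)
            rows.append([[sx,sy,sz],dd,w[4]])
            p=p+sx*np.array([c,s,0])+sy*np.array([s,-c,0])-np.array([0,0,sz]); a+=np.radians(dd)
    for i in range(0,len(rows),5): print(rows[i:i+5])
def where():
    p,a,o=state(); print('t',round(o['time_s'],2),'tcp',np.round(p,4),'yaw',round(np.degrees(a),1),'j6',round(o['joint_pos'][5],2),'gap',round(o['finger_gap'],4),'F',np.round(o['wrist_force'],1))
E
python3 - <<'E'
from h import *; import pickle
C,R=pickle.load(open('r0.pkl','rb'))
o=[(C[n],R['dish1',n][0]['region']) for n in C]
for s in (o[:1],o[1:],o): p,i=fit(MOD['dtop'],s,(.447,.312,0),'any'); print(np.round(p[:2],4),np.degrees(p[2])%90,i)
where()
r=np.radians
# tin: jaws along crate y: tool y along world y -> yaw 0 or 180 (crate yaw -1)
plan([(.45,-.45,.2,None,.0919),(.535,-.126,.12,r(-1),.0919),(.535,-.126,.034,r(-1),.0919,.03),(.535,-.126,.034,r(-1),.03),(.535,-.126,.034,r(-1),.03)],0)
E
```

```text
[0.4445 0.3213] 3.0343514640880898 0.9537045259450019
[0.443  0.3231] 3.522608197591071 0.9073820018097434
[0.4436 0.3215] 4.293342777686739 0.9237251373869684
t 0.8 tcp [ 0.211  -0.5349  0.1989] yaw 21.5 j6 -0.21 gap 0.092 F [-0.9  0.7 -0.2]
[[[np.float64(0.0507), np.float64(0.0018), np.float64(-0.0002)], np.float64(0.0), 0.0919], [[np.float64(0.0507), np.float64(0.0017), np.float64(-0.0002)], np.float64(0.0), 0.0919], [[np.float64(0.0507), np.float64(0.0018), np.float64(-0.0002)], np.float64(0.0), 0.0919], [[np.float64(0.0507), np.float64(0.0017), np.float64(-0.0002)], np.float64(0.0), 0.0919], [[np.float64(0.0507), np.float64(0.0018), np.float64(-0.0003)], np.float64(0.0), 0.0919]]
[[[np.float64(0.033), np.float64(-0.045), np.float64(0.0133)], np.float64(-3.8), 0.0919], [[np.float64(0.0299), np.float64(-0.0471), np.float64(0.0133)], np.float64(-3.7), 0.0919], [[np.float64(0.0268), np.float64(-0.049), np.float64(0.0134)], np.float64(-3.8), 0.0919], [[np.float64(0.0235), np.float64(-0.0506), np.float64(0.0133)], np.float64(-3.7), 0.0919], [[np.float64(0.0203), np.float64(-0.0521), np.float64(0.0134)], np.float64(-3.8), 0.0919]]
[[[np.float64(0.0167), np.float64(-0.0532), np.float64(0.0133)], np.float64(-3.7), 0.0919], [[np.float64(0.0), np.float64(-0.0), np.float64(0.0287)], np.float64(-0.0), 0.0919], [[np.float64(0.0), np.float64(-0.0), np.float64(0.0287)], np.float64(-0.0), 0.0919], [[np.float64(0.0), np.float64(-0.0), np.float64(0.0286)], np.float64(-0.0), 0.0919], [[np.float64(0.0), np.float64(-0.0), np.float64(0.0)], np.float64(-0.0), 0.03]]
[[[np.float64(0.0), np.float64(-0.0), np.float64(0.0)], np.float64(-0.0), 0.03]]
```

```bash
sed -i 's/round(d@\[c,s,0\],4),round(d@\[s,-c,0\],4),round(-d\[2\],4); dd=round(np.degrees(da),1)/[float(round(u,3))+0.0 for u in (d@[c,s,0],d@[s,-c,0],-d[2])]; dd=float(round(np.degrees(da),1))+0.0/; s/sx,sy,sz=\[/sx,sy,sz=[/' h.py; sed -i 's/for i in range(0,len(rows),5): print(rows\[i:i+5\])/for i in range(0,len(rows),5): print(str(rows[i:i+5]).replace(" ","").replace("-0.0,","0,").replace("0.0,","0,"))/' h.py
python3 - <<'E'
from h import *
plan([(.45,-.4,.18,None,.0919),(.535,-.126,.12,np.radians(-1),.0919)],0)
E
```

```text
[[[0.054,-0.008,0.004],0,0.0919],[[0.054,-0.007,0.004],0,0.0919],[[0.055,-0.008,0.004],0,0.0919],[[0.054,-0.007,0.003],0,0.0919],[[0.055,-0.008,0.004],0,0.0919]]
[[[0.036,-0.045,0.012],-4.5,0.0919],[[0.032,-0.047,0.012],-4.5,0.0919],[[0.029,-0.05,0.012],-4.5,0.0919],[[0.024,-0.052,0.012],-4.5,0.0919],[[0.02,-0.053,0.012],-4.5,0.0919]]
```

Request:
{"fn": "send_rows", "kwargs": {
  "motion": [
    [[0.054, -0.008, 0.004], 0, 0.0919],
    [[0.054, -0.007, 0.004], 0, 0.0919],
    [[0.055, -0.008, 0.004], 0, 0.0919],
    [[0.054, -0.007, 0.003], 0, 0.0919],
    [[0.055, -0.008, 0.004], 0, 0.0919]
  ],
  "squeeze": 12
}}

```text
time_s: 1.42
tcp_pos: [0.4542, -0.3998, 0.1802]
orientation: [0.002, 0.983, 0.183, 0.0]
wrist_force: [0.6, -1.0, 0.9]
finger_gap: 0.0919
```

Request:
{"fn": "send_rows", "kwargs": {
  "motion": [
    [[0.036, -0.045, 0.012], -4.5, 0.0919],
    [[0.032, -0.047, 0.012], -4.5, 0.0919],
    [[0.029, -0.05, 0.012], -4.5, 0.0919],
    [[0.024, -0.052, 0.012], -4.5, 0.0919],
    [[0.02, -0.053, 0.012], -4.5, 0.0919]
  ]
}}

```text
time_s: 2.05
tcp_pos: [0.4556, -0.114, 0.1181]
orientation: [0.004, 0.926, 0.378, 0.002]
wrist_force: [1.2, 0.8, 0.5]
finger_gap: 0.0919
```

```bash
python3 - <<'E'
from h import *
where()
plan([(.535,-.126,.12,np.radians(-1),.0919),(.535,-.126,.034,np.radians(-1),.0919,.03),(.535,-.126,.034,np.radians(-1),.03),(.535,-.126,.034,np.radians(-1),.03)],0)
E
```

```text
t 2.05 tcp [ 0.4556 -0.114   0.1181] yaw 44.4 j6 0.3 gap 0.0919 F [1.2 0.8 0.5]
[[[0.01,0.013,0.0],-9.1,0.0919],[[0.011,0.011,0.0],-9.1,0.0919],[[0.013,0.009,-0.001],-9.1,0.0919],[[0.015,0.007,0.0],-9.0,0.0919],[[0.015,0.005,-0.001],-9.1,0.0919]]
[[[0,0,0.029],0,0.0919],[[0,0,0.029],0,0.0919],[[0,0,0.028],0,0.0919],[[0,0,0.0],0,0.03],[[0,0,0.0],0,0.03]]
```

The turn about tool z is opposite to world yaw, so I'm fixing that sign.

```bash
sed -i 's/rows.append(\[\[sx,sy,sz\],dd,w\[4\]\])/rows.append([[sx,sy,sz],-dd,w[4]])/' h.py; python3 - <<'E'
from h import *
plan([(.535,-.126,.12,np.radians(-1),.0919),(.535,-.126,.09,np.radians(-1),.0919)],0)
E
```

```text
[[[0.01,0.013,0.0],9.1,0.0919],[[0.011,0.011,0.0],9.1,0.0919],[[0.013,0.009,-0.001],9.1,0.0919],[[0.015,0.007,0.0],9.0,0.0919],[[0.015,0.005,-0.001],9.1,0.0919]]
[[[0,0,0.03],0,0.0919]]
```

Request:
{"fn": "send_rows", "kwargs": {
  "motion": [
    [[0.01, 0.013, 0], 9.1, 0.0919],
    [[0.011, 0.011, 0], 9.1, 0.0919],
    [[0.013, 0.009, 0], 9.1, 0.0919],
    [[0.015, 0.007, 0], 9, 0.0919],
    [[0.015, 0.005, 0], 9.1, 0.0919]
  ]
}}

```text
time_s: 2.68
tcp_pos: [0.5317, -0.1203, 0.1147]
orientation: [0.001, 1.0, -0.018, -0.001]
wrist_force: [-0.2, -0.1, -0.2]
finger_gap: 0.092
```

```bash
python3 - <<'E'
from h import *
where()
y=np.radians(-1)
plan([(.535,-.126,.09,y,.0919),(.535,-.126,.034,y,.0919,.03),(.535,-.126,.034,y,.03),(.535,-.126,.034,y,.03)],0)
E
```

```text
t 2.67 tcp [ 0.5317 -0.1203  0.1147] yaw -2.1 j6 1.17 gap 0.092 F [-0.2 -0.1 -0.2]
[[[0.003,0.006,0.025],-1.1,0.0919],[[0,0,0.028],0,0.0919],[[0,0,0.028],0,0.0919],[[0,0,0.0],0,0.03],[[0,0,0.0],0,0.03]]
```

Request:
{"fn": "send_rows", "kwargs": {
  "motion": [
    [[0.003, 0.006, 0.025], -1.1, 0.0919],
    [[0, 0, 0.028], 0, 0.0919],
    [[0, 0, 0.025], 0, 0.0919],
    [[0, 0, 0.004], 0, 0.0919],
    [[0, 0, 0], 0, 0.0919]
  ]
}}

```text
time_s: 3.3
tcp_pos: [0.5375, -0.1279, 0.0326]
orientation: [0.002, 1.0, -0.009, 0.002]
wrist_force: [0.1, 0.2, 0.6]
finger_gap: 0.092
```

```bash
python3 -c "
from h import *
where()"
```

```text
t 3.3 tcp [ 0.5375 -0.1279  0.0326] yaw -1.0 j6 1.14 gap 0.092 F [0.1 0.2 0.6]
```

Request:
{"fn": "send_rows", "kwargs": {
  "motion": [
    [[0, 0, 0], 0, 0.03],
    [[0, 0, 0], 0, 0.03],
    [[0, 0, 0], 0, 0.03],
    [[0, 0, 0], 0, 0.03],
    [[0, 0, 0], 0, 0.03]
  ]
}}

```text
time_s: 3.92
tcp_pos: [0.5397, -0.1289, 0.036]
orientation: [0.003, 1.0, -0.009, 0.004]
wrist_force: [0.0, 0.5, -0.2]
finger_gap: 0.0439
```

Request:
{"fn": "send_rows", "kwargs": {
  "motion": [
    [[0, 0, -0.03], 0, 0.03],
    [[0, 0, -0.04], 0, 0.03],
    [[0, 0, -0.03], 0, 0.03]
  ]
}}

```text
time_s: 4.3
tcp_pos: [0.5363, -0.1271, 0.1352]
orientation: [0.001, 1.0, -0.009, 0.001]
wrist_force: [0.5, 0.2, 0.1]
finger_gap: 0.03
```

```bash
python3 - <<'E'
from h import *
where()
plan([(.58,.308,.13,np.radians(60),.03),(.58,.308,.06,np.radians(60),.03,.035)],0)
E
```

```text
t 4.3 tcp [ 0.5363 -0.1271  0.1352] yaw -1.0 j6 1.14 gap 0.03 F [0.5 0.2 0.1]
[[[0.004,-0.054,0.001],-7.6,0.03],[[0.012,-0.053,0.001],-7.6,0.03],[[0.019,-0.052,0.001],-7.6,0.03],[[0.025,-0.049,0.0],-7.6,0.03],[[0.031,-0.045,0.001],-7.7,0.03]]
[[[0.037,-0.04,0.0],-7.6,0.03],[[0.042,-0.034,0.001],-7.7,0.03],[[0.047,-0.029,0.0],-7.6,0.03],[[0,0,0.023],0,0.03],[[0,0,0.024],0,0.03]]
[[[0,0,0.023],0,0.03]]
```

The gap closed past 50 mm, so the tin isn't held. Looking.

```bash
python3 - <<'E'
from h import *
C={n:manip.read_camera(n) for n in('top','side')}
a=cv2.resize(C['top']['frame'][130:330,200:460,::-1],None,fx=2,fy=2,interpolation=cv2.INTER_CUBIC); b=cv2.resize(C['side']['frame'][90:240,180:380,::-1],(520,390),interpolation=cv2.INTER_CUBIC)
b=cv2.copyMakeBorder(b,0,10,0,0,0); cv2.imwrite('pics/a2.png',np.hstack([a[:,:,:][:400],b])[:, :1040]); 
im=np.hstack([a[:400],b]); cv2.imwrite('pics/a2.png',cv2.resize(im,(800,308)))
E
```

```text
(no output)
```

View pics/a2.png

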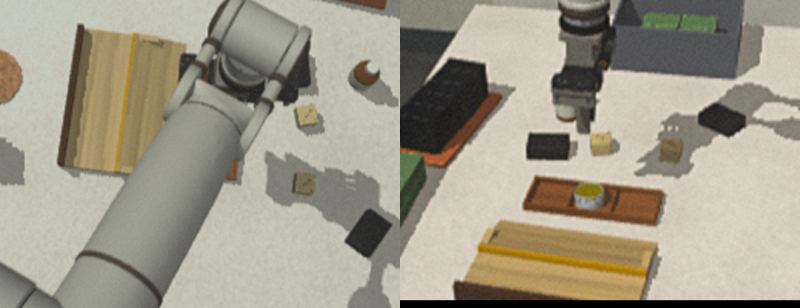

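```bash
python3 - <<'E'
from h import *
C,R=look(['tin','crate','bar1'],('side',))
c=C['side']
d=min(R['tin','side'],key=lambda d:np.hypot(*(np.array(d['location'])-(274,187))));print(d['location'],d['conf'])
print(fit(MOD['tin'],[(c,d['region'])],(.535,-.127,0),False))
p,i=fit(MOD['crate'],[(c,R['crate','side'][0]['region'])],(.53,-.129,0)); print(p,i)
print([(d['conf'],d['location']) for d in R['bar1','side']])
# where do the fingertips project?
P,a,_=state(); ty=np.array([np.sin(a),-np.cos(a),0])
for s in(-.015,.015): print(proj(c,P+ty*s-[0,0,.014]))
im=cv2.resize(c['frame'][80:230,200:380,::-1],None,fx=4,fy=4,interpolation=cv2.INTER_CUBIC)
for s in(-.015,.015): u=(proj(c,P+ty*s-[0,0,.014])[0]-[200,80]+.5)*4; cv2.circle(im,tuple(int(v) for v in u),4,(0,0,255),-1)
cv2.imwrite('pics/a3.png',im)
E
```

```text
[272.1, 186.6] 0.51
(array([ 0.5360466 , -0.12819861,  0.06736885]), np.float64(0.8270944741532977))
[ 0.52588426 -0.12813813 -0.01694786] 0.9183578477006145
[(0.71, [315.9, 163.8]), (0.53, [280.5, 160.6])]
[[272.48513544 165.28173381]]
[[274.4018392  160.24656161]]
```

View pics/a3.png

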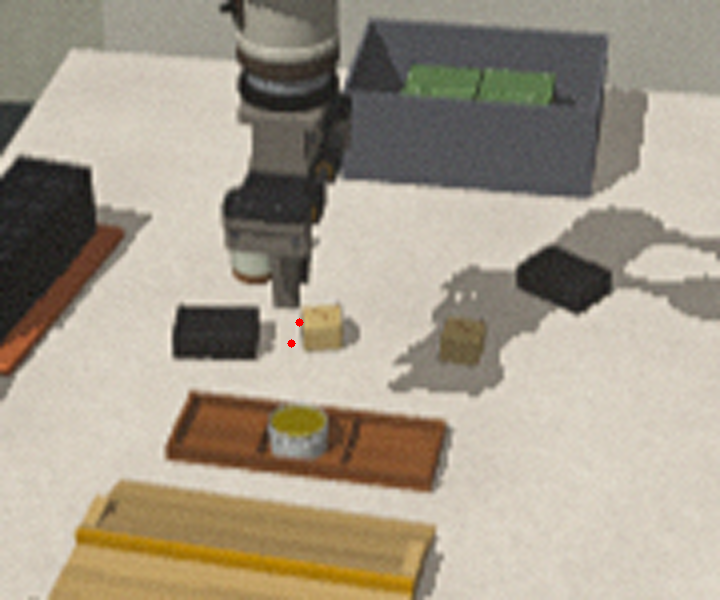

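```bash
python3 - <<'E'
from h import *
where()
c=manip.read_camera('side'); where(); print(manip.get_obs()['joint_pos'])
E
```

```text
t 4.6 tcp [ 0.5351 -0.1265  0.1319] yaw -1.0 j6 1.14 gap 0.03 F [-0.2 -0.1 -0.8]
t 4.65 tcp [ 0.535  -0.1265  0.1318] yaw -1.0 j6 1.14 gap 0.0298 F [-0.1 -0.3 -0.5]
[-0.45068334  0.15595981  1.73657496 -0.00224003  1.25069166  1.1386648 ]
```

```bash
python3 - <<'E'
from h import *
c=manip.read_camera('side'); t=manip.read_camera('top'); P,a,o=state(); g=o['finger_gap']
def tool(M): # M in tool coords x,y,z(ahead)
    return P+np.c_[M[:,0]*np.cos(a)+M[:,1]*np.sin(a),M[:,0]*np.sin(a)-M[:,1]*np.cos(a),-M[:,2]]
B=[box(.075,.189,-.2,-.074)]
for s in(-1,1): f=box(.02,.018,-.074,.014); f[:,1]+=s*(g/2+.009); B.append(f)
out=[]
for cc,x0,y0,x1,y1 in((c,220,100,320,230),(t,280,100,400,256)):
    im=cv2.resize(cc['frame'][y0:y1,x0:x1,::-1],None,fx=4,fy=4,interpolation=cv2.INTER_CUBIC)
    for b,col in zip(B,((255,0,255),(0,255,0),(0,0,255))):
        h=cv2.convexHull(((proj(cc,tool(b))-[x0,y0]+.5)*4).astype(np.int32)); cv2.polylines(im,[h],True,col,1)
    out.append(cv2.copyMakeBorder(im,0,max(0,600-im.shape[0]),0,0,0)[:600])
im=np.hstack(out); im=im[:,:]; cv2.imwrite('pics/a4.png',cv2.resize(im,(800,int(600*800/im.shape[1]))))
E
```

```text
(no output)
```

View pics/a4.png

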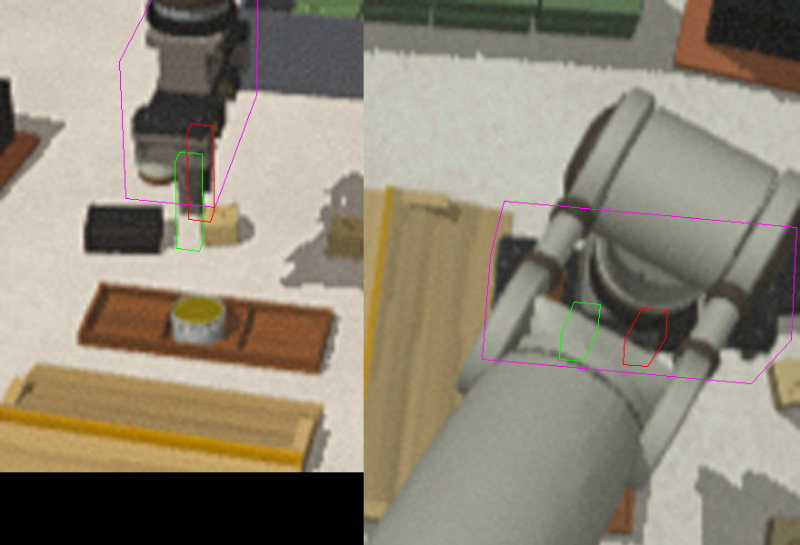

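```bash
python3 - <<'E'
from h import *
c=manip.read_camera('side')['frame'].astype(int); r=cv2.imread('pics/side0.png')[:,:,::-1].astype(int)
d=abs(c-r).sum(2)
print(d[150:176,264:284])
P,a,o=state()
E
```

```text
[[  6  17   7   6  44 270 353 403 413 408 394 436 496 477 148  38  38  20
   16  18]
 [  8  11  22  20  68 349 365 388 403 413 417 458 502 464 109  38  14  28
   11  15]
 [ 15  15  15  25   5 331 348 367 380 410 377 459 382 375 114  23  40  10
   13  17]
 [ 11  22   8  29  25 331 345 330 409 394 413 405  56  72  32  12   9   4
   11  14]
 [  7  22  10  26  43 286 331 312 389 387 416 378  59  39  25  21  21   6
   35  20]
 [ 23  22   9  33  17 254 342 319 332 403 440 392  37  41  12  27   3  26
    6  19]
 [  3  27   9  32  28 237 350 302 324 360 380 366  47  29  16  21  21   9
    9  28]
 [ 13  16  12  37  16 214 358 354 326 318 361 343  19  21  32  14   9  12
   23   5]
 [ 14  23  28  28  32 150 316 284 295 319 329 177  15  13  14  10  11  11
   19  12]
 [ 10  35  23   6  20  12  47  50  58  49  66  58  27  31   7   2  16   9
   16  10]
 [ 12  26  15  29  36   7  18  42  29  31   9  24  31  19   6  10   8   8
   26   2]
 [  8   4  17   3   4  12  18  10  16   9   6  14  23   8   7  16  11  11
   12  13]
 [ 13  16  20  23  19  36  30  14  21  19  16   5  14  18   4   1  15  11
   10 
[... 410 characters left out ...]
  15  22
   15  25]
 [  5   5  28  26  10  12  16   2  14  15  22  39   7  19  14  18  29   9
   22  15]
 [  5  26  11  21  20  11  25  12  14  10   8  12  27  10   7  10  19  17
    6  32]
 [ 33  19  28  33  25  10  14  22   7  15  20  11  28  27  17  16   9  25
   10  20]
 [  9  23  16  12  16  23  20  26   6  15  15   8  18  16  16  20  10  10
   29   4]
 [ 19  16  24  10  19   7  29  33   8  21   7  24  10  18  10   6  24  22
   16  22]
 [ 18  35  26  12  28  21  13  16  33  27  13  21  27  29  16  11  21   3
   17  24]
 [ 12  14   9  31  18  26   3  15  17  23  17   9  22  28  29  13  23  15
   11  27]
 [ 12  18   3   9  22  23  24   7  15  17   8  29  16   8  17  30   6  15
   14  18]]
```

The side view puts the fingertips about 9 px above where the stated geometry does, roughly 37 mm too high. That explains the miss. I'll check by touching free bench, between crate and bars.

```bash
python3 - <<'E'
from h import *
where(); plan([(.535,-.215,.06,np.radians(-1),.03)],0)
E
```

```text
t 4.8 tcp [ 0.5355 -0.1267  0.1324] yaw -1.0 j6 1.14 gap 0.0301 F [ 0.2 -0.1 -0.5]
[[[0.001,0.044,0.036],0,0.03],[[0,0.044,0.036],0,0.03]]
```

Request:
{"fn": "send_rows", "kwargs": {
  "motion": [
    [[0.001, 0.044, 0.036], 0, 0.03],
    [[0, 0.044, 0.036], 0, 0.03],
    [[0, 0, 0.015], 0, 0.03],
    [[0, 0, 0.008], 0, 0.03],
    [[0, 0, 0], 0, 0.03]
  ]
}}

```text
time_s: 5.42
tcp_pos: [0.5356, -0.2151, 0.0346]
orientation: [0.0, 1.0, -0.008, -0.0]
wrist_force: [0.1, -0.2, 0.8]
finger_gap: 0.0299
```

Request:
{"fn": "send_rows", "kwargs": {
  "motion": [
    [[0, 0, 0.004], 0, 0.03],
    [[0, 0, 0.004], 0, 0.03],
    [[0, 0, 0.004], 0, 0.03],
    [[0, 0, 0.004], 0, 0.03]
  ]
}}

```text
time_s: 5.92
tcp_pos: [0.5379, -0.2143, 0.0206]
orientation: [0.002, 1.0, -0.006, 0.002]
wrist_force: [-0.2, -0.1, 0.1]
finger_gap: 0.03
```

```bash
python3 - <<'E'
from h import *
where(); c=manip.read_camera('side'); P,a,o=state()
d=abs(c['frame'].astype(int)-cv2.imread('pics/side0.png')[:,:,::-1]).sum(2)
im=c['frame'][110:200,230:330,::-1]; im=cv2.resize(im,None,fx=6,fy=6,interpolation=cv2.INTER_CUBIC)
for s in(-1,1):
    f=box(.02,.018,-.074,.014); f[:,1]+=s*(o['finger_gap']/2+.009)
    W=P+np.c_[f[:,0]*np.cos(a)+f[:,1]*np.sin(a),f[:,0]*np.sin(a)-f[:,1]*np.cos(a),-f[:,2]]
    cv2.polylines(im,[cv2.convexHull(((proj(c,W)-[230,110]+.5)*6).astype(np.int32))],True,(255,0,255),1)
cv2.imwrite('pics/a5.png',im)
E
```

```text
t 5.92 tcp [ 0.5379 -0.2143  0.0206] yaw -0.7 j6 1.0 gap 0.03 F [-0.2 -0.1  0.1]
```

View pics/a5.png

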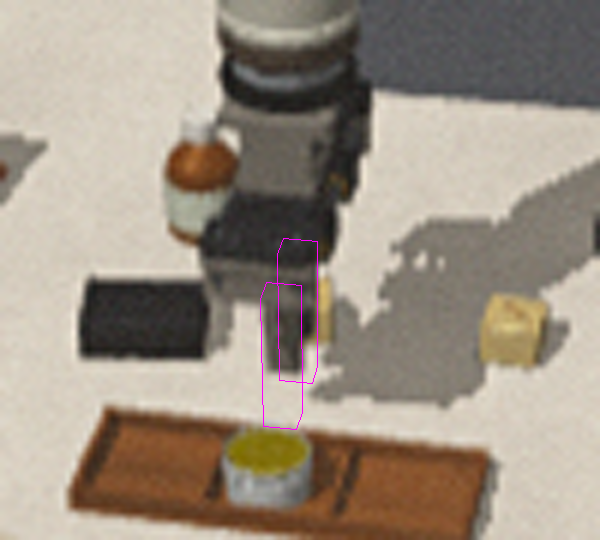

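Still no contact at a stated tip height of 7 mm, and the tip still shows about 9.6 px high. Continuing down in small steps.

Request:
{"fn": "send_rows", "kwargs": {
  "motion": [
    [[0, 0, 0.004], 0, 0.03],
    [[0, 0, 0.003], 0, 0.03],
    [[0, 0, 0.002], 0, 0.03]
  ]
}}

```text
time_s: 6.35
tcp_pos: [0.5375, -0.2142, 0.0104]
orientation: [0.001, 1.0, -0.006, 0.002]
wrist_force: [0.5, -0.2, -0.4]
finger_gap: 0.0298
```

Request:
{"fn": "send_rows", "kwargs": {
  "motion": [
    [[0, 0, 0.002], 0, 0.03],
    [[0, 0, 0.002], 0, 0.03]
  ]
}}

```text
time_s: 6.6
tcp_pos: [0.5376, -0.2143, 0.0061]
orientation: [0.001, 1.0, -0.006, 0.002]
wrist_force: [-0.3, 0.2, -0.5]
finger_gap: 0.0299
```

Request:
{"fn": "send_rows", "kwargs": {
  "motion": [
    [[0, 0, 0.005], 0, 0.03],
    [[0, 0, 0.005], 0, 0.03],
    [[0, 0, 0.004], 0, 0.03]
  ]
}}

```text
time_s: 6.98
tcp_pos: [0.5377, -0.2144, -0.0087]
orientation: [0.001, 1.0, -0.006, 0.002]
wrist_force: [0.8, -0.0, 0.3]
finger_gap: 0.0303
```

Request:
{"fn": "send_rows", "kwargs": {
  "motion": [
    [[0, 0, 0.003], 0, 0.03],
    [[0, 0, 0.003], 0, 0.03]
  ]
}}

```text
time_s: 7.22
tcp_pos: [0.5375, -0.2144, -0.0154]
orientation: [0.001, 1.0, -0.007, 0.001]
wrist_force: [0.1, -0.0, 18.9]
finger_gap: 0.0297
```

Request:
{"fn": "send_rows", "kwargs": {
  "motion": [
    [[0, 0, 0.002], 0, 0.03],
    [[0, 0, 0.002], 0, 0.03]
  ]
}}

```text
time_s: 7.48
tcp_pos: [0.5377, -0.2144, -0.0154]
orientation: [0.001, 1.0, -0.006, 0.0]
wrist_force: [-7.1, 3.5, 16.6]
finger_gap: 0.0302
```

Contact comes at reported TCP z = −0.015, so the real fingertips sit 29 mm above the stated place: tip z = tcp z + 0.015. Next I'll check xy against the cameras while touching.

```bash
python3 - <<'E'
from h import *
c=manip.read_camera('side'); P,a,o=state(); where()
im=c['frame'][120:200,240:320,::-1]; im=cv2.resize(im,None,fx=7,fy=7,interpolation=cv2.INTER_CUBIC)
for s in(-1,1):
    f=box(.02,.018,-.045,-.015); f[:,1]+=s*(o['finger_gap']/2+.009)
    W=P+np.c_[f[:,0]*np.cos(a)+f[:,1]*np.sin(a),f[:,0]*np.sin(a)-f[:,1]*np.cos(a),-f[:,2]]
    cv2.polylines(im,[cv2.convexHull(((proj(c,W)-[240,120]+.5)*7).astype(np.int32))],True,(255,0,255),1)
cv2.imwrite('pics/a6.png',im)
E
```

```text
t 7.53 tcp [ 0.5377 -0.2144 -0.0153] yaw -0.7 j6 1.0 gap 0.0296 F [-6.6  3.1 16.4]
```

View pics/a6.png

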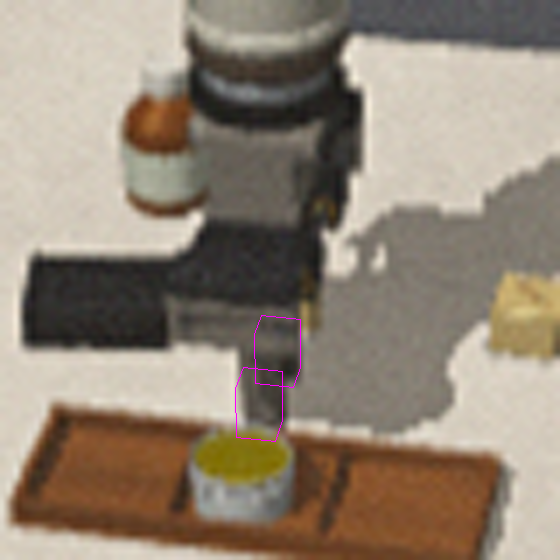

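Touching the bench, the front tip shows at (265,428) against a predicted (258,440), so xy agrees within a few mm if the tips are thinner than 18 mm. I'll use tip z = tcp z + 0.015 and retry the tin with tips at 19 mm.

Request:
{"fn": "send_rows", "kwargs": {
  "motion": [
    [[0, 0, -0.03], 0, 0.0919],
    [[0, 0, -0.035], 0, 0.0919],
    [[0, -0.044, 0], 0, 0.0919],
    [[0, -0.044, 0], 0, 0.0919],
    [[0, 0, 0], 0, 0.0919]
  ]
}}

```text
time_s: 8.15
tcp_pos: [0.5398, -0.1251, 0.0528]
orientation: [0.001, 1.0, -0.007, 0.002]
wrist_force: [0.3, -0.9, 0.0]
finger_gap: 0.078
```

```bash
python3 - <<'E'
from h import *
where(); y=np.radians(-1)
plan([(.536,-.127,.03,y,.0919),(.536,-.127,.006,y,.0919,.025)],0)
E
```

```text
t 8.15 tcp [ 0.5398 -0.1251  0.0528] yaw -0.8 j6 1.14 gap 0.078 F [ 0.3 -0.9  0. ]
[[[-0.004,0.002,0.023],0.2,0.0919],[[0,0,0.024],0,0.0919]]
```

Request:
{"fn": "send_rows", "kwargs": {
  "motion": [
    [[-0.003, 0.002, 0], 0, 0.0919],
    [[0, 0, 0.023], 0, 0.0919],
    [[0, 0, 0.023], 0, 0.0919],
    [[0, 0, 0.001], 0, 0.0919],
    [[0, 0, 0], 0, 0.04]
  ]
}}

```text
time_s: 8.78
tcp_pos: [0.5375, -0.1329, 0.0058]
orientation: [0.003, 1.0, -0.009, 0.003]
wrist_force: [0.6, -0.4, 0.6]
finger_gap: 0.084
```

Request:
{"fn": "send_rows", "kwargs": {
  "motion": [
    [[0, 0, 0], 0, 0.04],
    [[0, 0, 0], 0, 0.04],
    [[0, 0, 0], 0, 0.04],
    [[0, 0, 0], 0, 0.04],
    [[0, 0, 0], 0, 0.04]
  ]
}}

```text
time_s: 9.4
tcp_pos: [0.5389, -0.134, 0.008]
orientation: [0.003, 1.0, -0.009, 0.004]
wrist_force: [-0.2, -1.2, -1.4]
finger_gap: 0.0491
```

The gap stopped at 49 mm, so the tin is held. Lifting and carrying it to the mat.

Request:
{"fn": "send_rows", "kwargs": {
  "motion": [
    [[0, 0, -0.03], 0, 0.04],
    [[0, 0, -0.035], 0, 0.04],
    [[0, 0, -0.02], 0, 0.04],
    [[0, 0, 0], 0, 0.04]
  ]
}}

```text
time_s: 9.9
tcp_pos: [0.5372, -0.1329, 0.0942]
orientation: [0.003, 1.0, -0.009, 0.003]
wrist_force: [-0.4, 0.6, -0.8]
finger_gap: 0.0493
```

```bash
python3 - <<'E'
from h import *
where()
plan([(.58,.308,.09,np.radians(60),.04,.055)],0)
E
```

```text
t 9.9 tcp [ 0.5372 -0.1329  0.0942] yaw -1.0 j6 1.13 gap 0.0493 F [-0.4  0.6 -0.8]
[[[0.004,-0.049,0.0],-6.8,0.04],[[0.01,-0.048,0.001],-6.8,0.04],[[0.015,-0.047,0.0],-6.8,0.04],[[0.021,-0.045,0.001],-6.8,0.04],[[0.026,-0.042,0.0],-6.8,0.04]]
[[[0.031,-0.038,0.001],-6.8,0.04],[[0.035,-0.035,0.0],-6.7,0.04],[[0.038,-0.03,0.001],-6.8,0.04],[[0.042,-0.026,0.0],-6.7,0.04]]
```

Request:
{"fn": "send_rows", "kwargs": {
  "motion": [
    [[0.004, -0.049, 0], -6.8, 0.04],
    [[0.01, -0.048, 0.001], -6.8, 0.04],
    [[0.015, -0.047, 0], -6.8, 0.04],
    [[0.021, -0.045, 0], -6.8, 0.04],
    [[0.026, -0.042, 0], -6.8, 0.04]
  ]
}}

```text
time_s: 10.52
tcp_pos: [0.5576, 0.1164, 0.0855]
orientation: [0.003, 0.957, 0.289, -0.001]
wrist_force: [-0.4, -0.9, -0.5]
finger_gap: 0.0496
```

Request:
{"fn": "send_rows", "kwargs": {
  "motion": [
    [[0.031, -0.038, 0], -6.8, 0.04],
    [[0.035, -0.035, 0], -6.7, 0.04],
    [[0.038, -0.03, 0], -6.8, 0.04],
    [[0.042, -0.026, 0], -6.7, 0.04],
    [[0, 0, 0], 0, 0.04]
  ]
}}

```text
time_s: 11.15
tcp_pos: [0.5675, 0.3208, 0.0752]
orientation: [0.001, 0.858, 0.514, -0.007]
wrist_force: [0.9, -0.6, -1.3]
finger_gap: 0.0494
```

```bash
python3 - <<'E'
from h import *
where()
plan([(.58,.308,.06,None,.04,.03),(.58,.308,.012,None,.04,.03)],0)
C,R=look(['tin'])
for n in C: print(n,[(d['conf'],d['location']) for d in R['tin',n]])
E
```

```text
t 11.15 tcp [0.5675 0.3208 0.0752] yaw 61.8 j6 0.83 gap 0.0494 F [ 0.9 -0.6 -1.3]
[[[-0.005,0.017,0.015],0,0.04],[[0,0,0.024],0,0.04],[[0,0,0.024],0,0.04]]
top [(0.66, [130.6, 261.6]), (0.6, [136.9, 190.2])]
side [(0.7, [319.5, 339.4]), (0.67, [225.3, 266.0]), (0.67, [230.8, 323.6])]
```

```bash
python3 - <<'E'
from h import *
c=manip.read_camera('side'); d=manip.silhouettes('tin','side'); d=min(d,key=lambda d:np.hypot(*(np.array(d['location'])-(225,266))))
where(); P,_,_=state()
print(d['location'], proj(c,[P[0],P[1],.086]))
M=cyl(.05,0,.028)
for z in(.05,.06,.072,.085): 
    m=M.copy(); m[:,2]+=z; p,i=fit(m,[(c,d['region'])],(P[0],P[1],0),False); print(z,p[:2],i)
E
```

```text
t 11.45 tcp [0.5691 0.3166 0.0769] yaw 61.5 j6 0.83 gap 0.0493 F [ 1.   0.4 -0.4]
[230.4, 264.7] [[227.97834119 266.00834999]]
0.05 [0.57874307 0.28639158] 0.4894964684438369
0.06 [0.57720601 0.29657289] 0.4779863025882771
0.072 [0.56878591 0.3050403 ] 0.46794341675734497
0.085 [0.56712621 0.3186852 ] 0.4525442990024833
```

Request:
{"fn": "send_rows", "kwargs": {
  "motion": [
    [[-0.002, 0.013, 0.015], 0, 0.04],
    [[0, 0, 0.023], 0, 0.04],
    [[0, 0, 0.022], 0, 0.04],
    [[0, 0, 0.003], 0, 0.04],
    [[0, 0, 0], 0, 0.04]
  ]
}}

```text
time_s: 12.08
tcp_pos: [0.5824, 0.3018, 0.0102]
orientation: [0.002, 0.861, 0.508, -0.006]
wrist_force: [-1.4, -0.3, -1.2]
finger_gap: 0.0495
```

Request:
{"fn": "send_rows", "kwargs": {
  "motion": [
    [[0, 0, 0.003], 0, 0.04],
    [[0, 0, 0.002], 0, 0.04],
    [[0, 0, 0], 0, 0.04]
  ]
}}

```text
time_s: 12.45
tcp_pos: [0.5838, 0.3018, 0.0075]
orientation: [0.002, 0.861, 0.508, -0.005]
wrist_force: [0.9, -0.8, -0.8]
finger_gap: 0.0491
```

Request:
{"fn": "send_rows", "kwargs": {
  "motion": [
    [[0, 0, 0.002], 0, 0.04],
    [[0, 0, 0.002], 0, 0.04],
    [[0, 0, 0], 0, 0.04]
  ]
}}

```text
time_s: 12.82
tcp_pos: [0.5845, 0.3025, 0.0069]
orientation: [0.003, 0.861, 0.508, -0.004]
wrist_force: [-0.1, -1.4, -1.1]
finger_gap: 0.0496
```

Request:
{"fn": "send_rows", "kwargs": {
  "motion": [
    [[0, 0, 0.002], 0, 0.04],
    [[0, 0, 0], 0, 0.04]
  ]
}}

```text
time_s: 13.08
tcp_pos: [0.5848, 0.3027, 0.0062]
orientation: [0.003, 0.861, 0.508, -0.004]
wrist_force: [0.3, -0.4, -0.7]
finger_gap: 0.0493
```

Request:
{"fn": "send_rows", "kwargs": {
  "motion": [
    [[0, 0, 0.004], 0, 0.04],
    [[0, 0, 0], 0, 0.065],
    [[0, 0, 0], 0, 0.0919],
    [[0, 0, 0], 0, 0.0919],
    [[0, 0, 0], 0, 0.0919]
  ]
}}

```text
time_s: 13.7
tcp_pos: [0.5854, 0.3033, 0.0035]
orientation: [0.003, 0.861, 0.509, -0.003]
wrist_force: [0.4, 0.4, -0.2]
finger_gap: 0.0876
```

Request:
{"fn": "send_rows", "kwargs": {
  "motion": [
    [[0, 0, -0.03], 0, 0.0919],
    [[0, 0, -0.05], 0, 0.0919],
    [[0, 0, -0.05], 0, 0.0919],
    [[0, 0, 0], 0, 0.0919]
  ]
}}

```text
time_s: 14.2
tcp_pos: [0.5849, 0.3039, 0.1353]
orientation: [0.002, 0.861, 0.508, -0.005]
wrist_force: [-0.0, -0.7, 0.2]
finger_gap: 0.0918
```

```bash
python3 - <<'E'
from h import *
where(); y=np.radians(3.5)
C,R=look(['tin','dish1','bar1'],('side',)); c=C['side']
print([(d['conf'],d['location']) for d in R['bar1','side']])
for d in R['tin','side']:
    if np.hypot(*(np.array(d['location'])-(228,283)))<12:
        m=MOD['tin']-[0,0,.001]; print('tin',fit(m,[(c,d['region'])],(.58,.305,0),False))
d=R['dish1','side'][0]; print(fit(MOD['dtop'],[(c,d['region'])],(.443,.322,y)))
print(bestyaw((.44,.32),y), bestyaw((.44,.32),y+np.pi/2))
# above the stack: top dish underside 48 -> tips at 65 -> tcp .050
plan([(.444,.322,.11,y,.0919,.05)],0); print(); plan([(.444,.322,.11,y+np.pi/2,.0919,.05)],0)
E
```

```text
t 14.2 tcp [0.5849 0.3039 0.1353] yaw 61.1 j6 0.81 gap 0.0918 F [-0.  -0.7  0.2]
[(0.54, [282.6, 161.8]), (0.53, [316.1, 164.1])]
tin (array([0.58400939, 0.29747183, 0.02140826]), np.float64(0.8794257039308615))
(array([0.44262632, 0.32185746, 0.10141432]), np.float64(0.9030220197418375))
3.202679177409595 1.631882850614698
[[[-0.004,-0.011,0.001],-10.2,0.0919],[[-0.002,-0.011,0.002],-10.2,0.0919],[[0,-0.011,0.001],-10.2,0.0919],[[0.002,-0.011,0.002],-10.2,0.0919],[[0.004,-0.011,0.001],-10.2,0.0919]]
[[[0.006,-0.01,0.002],-10.2,0.0919],[[0.007,-0.009,0.001],-10.2,0.0919],[[0.009,-0.007,0.002],-10.2,0.0919],[[0.01,-0.006,0.001],-10.2,0.0919],[[0.011,-0.004,0.002],-10.2,0.0919]]
[[[0.011,-0.002,0.001],-10.2,0.0919],[[0.012,0.001,0.002],-10.2,0.0919]]

[[[-0.012,-0.032,0.004],-8.1,0.0919],[[-0.008,-0.034,0.005],-8.1,0.0919],[[-0.003,-0.034,0.004],-8.1,0.0919],[[0.003,-0.034,0.005],-8.1,0.0919]]
```

Request:
{"fn": "send_rows", "kwargs": {
  "motion": [
    [[-0.012, -0.032, 0.004], -8.1, 0.0919],
    [[-0.008, -0.034, 0.005], -8.1, 0.0919],
    [[-0.003, -0.034, 0.004], -8.1, 0.0919],
    [[0.003, -0.034, 0.005], -8.1, 0.0919],
    [[0, 0, 0], 0, 0.0919]
  ]
}}

```text
time_s: 15.02
tcp_pos: [0.4338, 0.3184, 0.1009]
orientation: [-0.006, 0.679, 0.734, -0.019]
wrist_force: [0.1, 0.0, 0.1]
finger_gap: 0.0921
```

```bash
python3 - <<'E'
from h import *
where(); y=np.radians(93.5)
plan([(.4435,.3215,.075,y,.0919,.05)],0)
E
```

```text
t 15.03 tcp [0.4338 0.3184 0.1009] yaw 94.5 j6 0.33 gap 0.0921 F [0.1 0.  0.1]
[[[0.002,0.01,0.026],1.0,0.0919]]
```

Request:
{"fn": "send_rows", "kwargs": {
  "motion": [
    [[0.002, 0.01, 0.02], 1, 0.0919],
    [[0, 0, 0], 0, 0.0919],
    [[0, 0, 0], 0, 0.0919]
  ]
}}

```text
time_s: 15.4
tcp_pos: [0.4436, 0.32, 0.0786]
orientation: [-0.006, 0.687, 0.727, -0.02]
wrist_force: [0.5, 0.4, 0.1]
finger_gap: 0.0921
```

```bash
python3 - <<'E'
from h import *
where(); y=np.radians(93.5); print(state()[2]['orientation'])
plan([(.4435,.3215,.050,y,.0919,.015)],0)
E
```

```text
t 15.4 tcp [0.4436 0.32   0.0786] yaw 93.3 j6 0.35 gap 0.0921 F [0.5 0.4 0.1]
[-0.00640408  0.68672782  0.72659972 -0.02041433]
[[[0.001,0,0.014],-0.1,0.0919],[[0.001,0,0.015],-0.1,0.0919]]
```

Request:
{"fn": "send_rows", "kwargs": {
  "motion": [
    [[0.001, 0.001, 0.014], 0, 0.0919],
    [[0.001, 0, 0.012], 0, 0.0919],
    [[0, 0, 0.002], 0, 0.0919],
    [[0, 0, 0], 0, 0.0919]
  ]
}}

```text
time_s: 15.9
tcp_pos: [0.444, 0.3214, 0.0491]
orientation: [-0.006, 0.687, 0.726, -0.02]
wrist_force: [-0.4, -0.4, -0.5]
finger_gap: 0.0916
```

```bash
python3 - <<'E'
from h import *
where()
c=manip.read_camera('side')
im=cv2.resize(c['frame'][230:330,220:340,::-1],None,fx=5,fy=5,interpolation=cv2.INTER_CUBIC); cv2.imwrite('pics/a7.png',im)
E
```

```text
t 15.9 tcp [0.444  0.3214 0.0491] yaw 93.2 j6 0.36 gap 0.0916 F [-0.4 -0.4 -0.5]
```

View pics/a7.png

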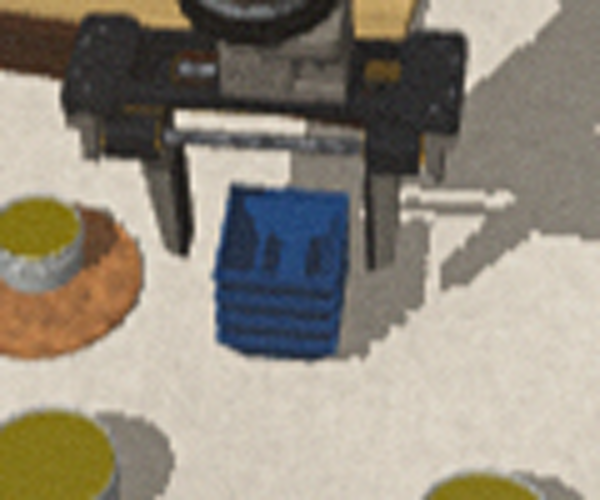

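```bash
python3 - <<'E'
from h import *
c=manip.read_camera('side')
for uv in((256.6,279.9),(295.1,283.1)):
    best=min(((np.hypot(*(proj(c,[x,.3215,z])[0]-uv)),x,z) for x in np.arange(.36,.53,.001) for z in np.arange(.03,.1,.001))); print(best)
P,a,_=state(); o=manip.get_obs()['orientation']
from scipy.spatial.transform import Rotation as Rr
R=Rr.from_quat([o[1],o[2],o[3],o[0]]).as_matrix(); print(R)
for s in(-.046,.046): print(P+R@[0,s,-.015])
E
```

```text
(np.float64(0.14241600661620352), np.float64(0.4940000000000001), np.float64(0.05300000000000002))
(np.float64(0.14572927441013261), np.float64(0.393), np.float64(0.061000000000000026))
[[-0.05578845  0.99778533 -0.03622279]
 [ 0.99827384  0.05507528 -0.02039733]
 [-0.01835717 -0.03729819 -0.99913556]]
[0.39884767 0.31924553 0.06614706]
[0.49064392 0.32431246 0.06271562]
```

The fingers straddle the top dish. Tip heights come to 63–66 mm against a band gap of 62–72 mm, so I raise 3 mm and close.

Request:
{"fn": "send_rows", "kwargs": {
  "motion": [
    [[0, -0.001, -0.003], 0, 0.0919],
    [[0, 0, 0], 0, 0.075],
    [[0, 0, 0], 0, 0.05],
    [[0, 0, 0], 0, 0.05],
    [[0, 0, 0], 0, 0.05]
  ],
  "squeeze": 12
}}

```text
time_s: 16.62
tcp_pos: [0.4439, 0.3219, 0.0539]
orientation: [-0.006, 0.687, 0.726, -0.019]
wrist_force: [-0.9, -0.4, -0.2]
finger_gap: 0.0616
```

Request:
{"fn": "send_rows", "kwargs": {
  "motion": [
    [[0, 0, 0], 0, 0.05],
    [[0, 0, -0.002], 0, 0.05],
    [[0, 0, -0.004], 0, 0.05]
  ]
}}

```text
time_s: 17.0
tcp_pos: [0.4436, 0.3218, 0.0596]
orientation: [-0.006, 0.687, 0.726, -0.02]
wrist_force: [-1.0, 0.2, -0.1]
finger_gap: 0.0617
```

Request:
{"fn": "send_rows", "kwargs": {
  "motion": [
    [[0, 0, -0.01], 0, 0.05],
    [[0, 0, -0.015], 0, 0.05],
    [[0, 0, -0.02], 0, 0.05],
    [[0, 0, -0.02], 0, 0.05],
    [[0, 0, 0], 0, 0.05]
  ]
}}

```text
time_s: 17.62
tcp_pos: [0.4476, 0.3238, 0.1311]
orientation: [-0.005, 0.687, 0.726, -0.017]
wrist_force: [-0.1, -0.4, -1.1]
finger_gap: 0.0617
```

```bash
python3 - <<'E'
from h import *
where(); 
plan([(.46,.25,.13,None,.05,.04),(.535,-.10,.13,np.radians(-1),.05,.04)],0)
c=manip.read_camera('side')
im=cv2.resize(c['frame'][210:330,210:350,::-1],None,fx=4,fy=4,interpolation=cv2.INTER_CUBIC); cv2.imwrite('pics/a8.png',im)
E
```

```text
t 17.62 tcp [0.4476 0.3238 0.1311] yaw 93.2 j6 0.36 gap 0.0617 F [-0.1 -0.4 -1.1]
[[[-0.037,0.004,0.001],0,0.05],[[-0.037,0.004,0.0],0,0.05],[[-0.039,0.006,0.0],10.5,0.05],[[-0.038,0.013,0.0],10.5,0.05],[[-0.034,0.02,0.0],10.5,0.05]]
[[[-0.03,0.026,0.0],10.4,0.05],[[-0.025,0.031,0.0],10.5,0.05],[[-0.019,0.035,0.0],10.4,0.05],[[-0.013,0.038,0.0],10.5,0.05],[[-0.005,0.04,0.0],10.4,0.05]]
[[[0.001,0.039,0.0],10.5,0.05]]
```

View pics/a8.png

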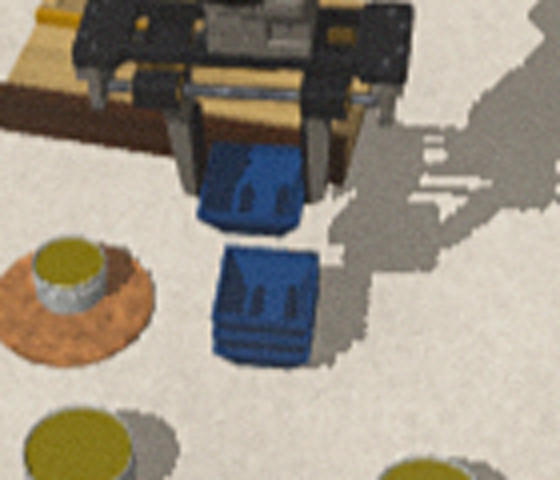

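Only the top dish came up, at (250,190), and the rest are nested at (265,305). The tin stands on the mat at (70,270). Re-measuring crate and bars while the arm is clear of them.

```bash
python3 - <<'E'
from h import *
C,R=look(['crate','bar1','ramp'])
for n in C: print(n,[(d['conf'],d['location']) for d in R['bar1',n]])
near=lambda L,l:min(L,key=lambda d:np.hypot(*(np.array(d['location'])-l)))['region']
for nm,k,t,a,b,p0,y in(('crate','crate','crate',(343,210),(280,195),(.529,-.129,-.02),True),('barA','bar','bar1',(398,249),(316,164),(.415,-.293,0),'any'),('barB','bar','bar1',(398,205),(281,161),(.545,-.293,0),'any'),('ramp','ramp','ramp',(280,197),(256,227),(.5465,.055,-.055),True)):
  try:
    o=[(C['top'],near(R[t,'top'],a)),(C['side'],near(R[t,'side'],b))]
    for s in(o[:1],o[1:],o): p,i=fit(MOD[k],s,p0,y); print(nm,np.round(p[:2],4),round(np.degrees(p[2]),1),round(i,3))
  except Exception as e: print(nm,e)
E
```

```text
top [(0.77, [397.8, 203.9]), (0.46, [397.5, 247.4])]
side [(0.53, [292.6, 192.8]), (0.45, [315.2, 163.5])]
crate min() iterable argument is empty
barA [ 0.4168 -0.2917] -2.1 0.923
barA [ 0.4143 -0.2943] -5.2 0.892
barA [ 0.4157 -0.292 ] -0.3 0.884
barB [ 0.5463 -0.291 ] 13.4 0.878
barB [ 0.545 -0.293] -45.0 0.0
barB [ 0.5463 -0.291 ] 13.4 0.439
ramp [0.5474 0.0587] -3.5 0.91
ramp [0.5497 0.0569] -1.5 0.913
ramp [0.5492 0.0572] -1.8 0.91
```

Request:
{"fn": "send_rows", "kwargs": {
  "motion": [
    [[-0.037, 0.004, 0], 0, 0.05],
    [[-0.037, 0.004, 0], 0, 0.05],
    [[-0.039, 0.006, 0], 10.5, 0.05],
    [[-0.038, 0.013, 0], 10.5, 0.05],
    [[-0.034, 0.02, 0], 10.5, 0.05]
  ]
}}

```text
time_s: 18.7
tcp_pos: [0.482, 0.1297, 0.1292]
orientation: [-0.001, 0.861, 0.508, -0.022]
wrist_force: [0.2, 1.0, -0.3]
finger_gap: 0.0618
```

Request:
{"fn": "send_rows", "kwargs": {
  "motion": [
    [[-0.03, 0.026, 0], 10.4, 0.05],
    [[-0.025, 0.031, 0], 10.5, 0.05],
    [[0, 0, 0], 10.4, 0.05],
    [[0, 0, 0], 10.5, 0.05],
    [[0, 0, 0], 0, 0.05]
  ]
}}

```text
time_s: 19.32
tcp_pos: [0.4987, 0.0461, 0.1296]
orientation: [0.007, 0.987, 0.158, -0.021]
wrist_force: [-0.2, 0.7, -0.0]
finger_gap: 0.0618
```

```bash
python3 - <<'E'
from h import *
where()
for k in range(2):
    C,R=look(['crate'])
    for n in C:
        print(n,[(round(d['conf'],2),d['location'],d['region'].sum()) for d in R['crate',n]])
        for d in R['crate',n][:1]: p,i=fit(MOD['crate'],[(C[n],d['region'])],(.529,-.129,-.02)); print(np.round(p,4),round(i,3))
E
```

```text
t 19.32 tcp [0.4987 0.0461 0.1296] yaw 18.1 j6 1.13 gap 0.0618 F [-0.2  0.7 -0. ]
top [(0.72, [343.3, 206.1], np.int64(2243))]
[ 0.5295 -0.1289 -0.0207] 0.943
side [(0.9, [283.8, 191.6], np.int64(902))]
[ 0.529  -0.1307 -0.03  ] 0.91
top [(0.9, [343.3, 206.6], np.int64(2116))]
[ 0.5317 -0.1295 -0.0153] 0.963
side [(0.93, [285.5, 194.0], np.int64(840))]
[ 0.528  -0.1302 -0.0442] 0.939
```

```bash
python3 - <<'E'
from h import *
y=np.radians(-1.2)
plan([(.603,-.127,.07,y,.05,.035)],0)
E
```

```text
[[[0.006,0.028,0.009],2.8,0.05],[[0.008,0.028,0.008],2.8,0.05],[[0.009,0.027,0.009],2.7,0.05],[[0.011,0.027,0.008],2.8,0.05],[[0.012,0.027,0.009],2.7,0.05]]
[[[0.013,0.026,0.008],2.8,0.05],[[0.014,0.025,0.009],2.7,0.05]]
```

Request:
{"fn": "send_rows", "kwargs": {
  "motion": [
    [[0.006, 0.028, 0.009], 2.8, 0.05],
    [[0.008, 0.028, 0.008], 2.8, 0.05],
    [[0.009, 0.027, 0.009], 2.7, 0.05],
    [[0.011, 0.027, 0.008], 2.8, 0.05],
    [[0.012, 0.027, 0.009], 2.7, 0.05]
  ]
}}

```text
time_s: 20.35
tcp_pos: [0.5744, -0.08, 0.0864]
orientation: [0.01, 0.999, 0.038, -0.018]
wrist_force: [0.6, 0.4, -0.7]
finger_gap: 0.0617
```

Request:
{"fn": "send_rows", "kwargs": {
  "motion": [
    [[0.013, 0.026, 0.008], 2.8, 0.05],
    [[0.014, 0.025, 0.009], 2.7, 0.05],
    [[0, 0, 0], 0, 0.05],
    [[0, 0, 0], 0, 0.05]
  ]
}}

```text
time_s: 20.85
tcp_pos: [0.6041, -0.1323, 0.0678]
orientation: [0.01, 1.0, -0.012, -0.019]
wrist_force: [0.3, 1.0, -0.9]
finger_gap: 0.0619
```

```bash
python3 - <<'E'
from h import *
where(); y=np.radians(-1.2); print(state()[2]['orientation'])
plan([(.603,-.127,.045,y,.05,.035),(.603,-.127,.016,y,.05,.015)],0)
E
```

```text
t 20.85 tcp [ 0.6041 -0.1323  0.0678] yaw -1.3 j6 1.21 gap 0.0619 F [ 0.3  1.  -0.9]
[ 0.01021162  0.99971025 -0.01152343 -0.01850265]
[[[-0.001,-0.005,0.023],-0.1,0.05],[[0,0,0.014],0,0.05],[[0,0,0.015],0,0.05]]
```

Request:
{"fn": "send_rows", "kwargs": {
  "motion": [
    [[0.001, -0.006, 0.022], 0, 0.05],
    [[0, 0, 0.015], 0, 0.05],
    [[0, 0, 0.01], 0, 0.05],
    [[0, 0, 0.003], 0, 0.05],
    [[0, 0, 0], 0, 0.05]
  ]
}}

```text
time_s: 21.48
tcp_pos: [0.6038, -0.1251, 0.0182]
orientation: [0.011, 1.0, -0.009, -0.017]
wrist_force: [-0.3, 0.0, -0.7]
finger_gap: 0.0622
```

Request:
{"fn": "send_rows", "kwargs": {
  "motion": [
    [[0, 0, 0.003], 0, 0.05],
    [[0, 0, 0.002], 0, 0.05]
  ]
}}

```text
time_s: 21.72
tcp_pos: [0.6045, -0.1257, 0.0141]
orientation: [0.011, 1.0, -0.009, -0.016]
wrist_force: [0.0, 0.2, -1.0]
finger_gap: 0.0617
```

Request:
{"fn": "send_rows", "kwargs": {
  "motion": [
    [[0, 0, 0.003], 0, 0.05],
    [[0, 0, 0.002], 0, 0.05],
    [[0, 0, 0], 0, 0.05]
  ]
}}

```text
time_s: 22.1
tcp_pos: [0.6052, -0.1264, 0.0113]
orientation: [0.011, 1.0, -0.009, -0.016]
wrist_force: [-0.4, -0.0, -0.3]
finger_gap: 0.0618
```

Request:
{"fn": "send_rows", "kwargs": {
  "motion": [
    [[0, 0, 0.002], 0, 0.05],
    [[0, 0, 0], 0, 0.05]
  ]
}}

```text
time_s: 22.35
tcp_pos: [0.6056, -0.1268, 0.0107]
orientation: [0.012, 1.0, -0.009, -0.015]
wrist_force: [-0.0, -0.4, -0.4]
finger_gap: 0.0621
```

Request:
{"fn": "send_rows", "kwargs": {
  "motion": [
    [[0, 0, 0], 0, 0.07],
    [[0, 0, 0], 0, 0.0919],
    [[0, 0, 0], 0, 0.0919],
    [[0, 0, -0.02], 0, 0.0919],
    [[0, 0, -0.04], 0, 0.0919]
  ]
}}

```text
time_s: 22.98
tcp_pos: [0.6046, -0.1243, 0.0687]
orientation: [0.01, 1.0, -0.009, -0.019]
wrist_force: [-0.3, 0.2, 1.0]
finger_gap: 0.0919
```

```bash
python3 - <<'E'
from h import *
where(); y=np.radians(13.4)
plan([(.5455,-.292,.06,y,.0919,.035)],0)
C,R=look(['bar1'])
for n in C: print(n,[(d['conf'],d['location'],int(d['region'].sum())) for d in R['bar1',n]])
E
```

```text
t 22.98 tcp [ 0.6046 -0.1243  0.0687] yaw -1.1 j6 1.22 gap 0.0919 F [-0.3  0.2  1. ]
[[[-0.009,0.028,0.001],-2.4,0.0919],[[-0.011,0.028,0.002],-2.4,0.0919],[[-0.012,0.027,0.001],-2.4,0.0919],[[-0.013,0.027,0.002],-2.4,0.0919],[[-0.013,0.026,0.001],-2.4,0.0919]]
[[[-0.015,0.026,0.002],-2.5,0.0919]]
top [(0.75, [396.6, 204.5], 196), (0.55, [398.1, 249.6], 198)]
side [(0.52, [316.8, 162.8], 111)]
```

Request:
{"fn": "send_rows", "kwargs": {
  "motion": [
    [[-0.009, 0.028, 0.001], -2.4, 0.0919],
    [[-0.011, 0.028, 0.002], -2.4, 0.0919],
    [[-0.012, 0.027, 0.001], -2.4, 0.0919],
    [[-0.013, 0.027, 0.002], -2.4, 0.0919],
    [[-0.013, 0.026, 0.001], -2.4, 0.0919]
  ]
}}

```text
time_s: 23.8
tcp_pos: [0.5535, -0.2647, 0.0629]
orientation: [0.007, 0.995, 0.101, -0.021]
wrist_force: [-0.0, -0.1, -0.4]
finger_gap: 0.0924
```

Request:
{"fn": "send_rows", "kwargs": {
  "motion": [
    [[-0.014, 0.026, 0.002], -2.5, 0.0919],
    [[0, 0, 0], 0, 0.0919],
    [[0, 0, 0], 0, 0.0919]
  ]
}}

```text
time_s: 24.18
tcp_pos: [0.5421, -0.2935, 0.0587]
orientation: [0.004, 0.992, 0.121, -0.023]
wrist_force: [-0.1, -0.1, 0.2]
finger_gap: 0.0917
```

```bash
python3 - <<'E'
from h import *
where(); y=np.radians(13.4)
plan([(.5455,-.292,.03,y,.0919,.035),(.5455,-.292,.001,y,.0919,.035)],0)
E
```

```text
t 24.18 tcp [ 0.5421 -0.2935  0.0587] yaw 14.0 j6 0.67 gap 0.0917 F [-0.1 -0.1  0.2]
[[[0.004,-0.001,0.029],0.6,0.0919],[[0,0,0.029],0,0.0919]]
```

Request:
{"fn": "send_rows", "kwargs": {
  "motion": [
    [[0.006, -0.001, 0.028], 0.5, 0.0919],
    [[0.001, 0, 0.028], 0, 0.0919],
    [[0, 0, 0.002], 0, 0.0919],
    [[0, 0, 0], 0, 0.05],
    [[0, 0, 0], 0, 0.025]
  ]
}}

```text
time_s: 24.8
tcp_pos: [0.5485, -0.2877, 0.0007]
orientation: [0.004, 0.993, 0.119, -0.022]
wrist_force: [0.2, -0.4, 0.3]
finger_gap: 0.0738
```

Request:
{"fn": "send_rows", "kwargs": {
  "motion": [
    [[0, 0, 0], 0, 0.025],
    [[0, 0, 0], 0, 0.025],
    [[0, 0, 0], 0, 0.025],
    [[0, 0, 0], 0, 0.025],
    [[0, 0, 0], 0, 0.025]
  ]
}}

```text
time_s: 25.42
tcp_pos: [0.5498, -0.2888, 0.0032]
orientation: [0.006, 0.993, 0.118, -0.021]
wrist_force: [1.4, 0.3, -1.1]
finger_gap: 0.0356
```

```bash
python3 -c "
from h import *
where()"
```

```text
t 25.43 tcp [ 0.5498 -0.2888  0.0032] yaw 13.6 j6 0.7 gap 0.0356 F [ 1.4  0.3 -1.1]
```

Request:
{"fn": "send_rows", "kwargs": {
  "motion": [
    [[0, 0, -0.03], 0, 0.025],
    [[0, 0, -0.035], 0, 0.025],
    [[0, 0, -0.02], 0, 0.025],
    [[0, 0, 0], 0, 0.025]
  ]
}}

```text
time_s: 25.92
tcp_pos: [0.5522, -0.2867, 0.0886]
orientation: [0.004, 0.993, 0.118, -0.022]
wrist_force: [-0.5, -0.5, -1.0]
finger_gap: 0.0357
```

```bash
python3 - <<'E'
from h import *
where()
C,R=look(['dish1','crate'])
M=box(.062,.062,.029,.035); M2=np.vstack([box(.036,.036,.005,.006),M])
for n in C:
    for d in R['dish1',n]:
        print(n,round(d['conf'],2),d['location'],int(d['region'].sum()))
        if abs(d['location'][0]-(345 if n=='top' else 256))<25: p,i=fit(M2,[(C[n],d['region'])],(.603,-.127,0)); print('   dish',np.round(p[:2],4),round(np.degrees(p[2]),1),i)
    for d in R['crate',n][:1]: p,i=fit(MOD['crate'],[(C[n],d['region'])],(.53,-.129,-.02)); print('  crate',np.round(p,4),i)
plan([(.607,-.127,.085,np.radians(-1.2),.025,.035)],0)
im=np.hstack([cv2.resize(C['side']['frame'][120:220,220:340,::-1],None,fx=4,fy=4,interpolation=cv2.INTER_CUBIC),cv2.resize(C['top']['frame'][150:250,320:400,::-1],None,fx=4,fy=4,interpolation=cv2.INTER_CUBIC)])
cv2.imwrite('pics/a9.png',im)
E
```

```text
t 25.93 tcp [ 0.5522 -0.2867  0.0886] yaw 13.6 j6 0.69 gap 0.0357 F [-0.5 -0.5 -1. ]
top 0.92 [342.9, 179.5] 476
   dish [ 0.608  -0.1291] -0.7 0.9218622975423676
top 0.71 [181.1, 222.4] 476
  crate [ 0.5532 -0.1282 -0.0494] 0.6353686676592831
side 0.71 [254.7, 182.3] 308
   dish [ 0.6064 -0.1287] 2.8 0.8706274836873865
side 0.71 [276.6, 283.4] 498
   dish [ 0.603 -0.127] 0.0 0.0
side 0.66 [272.6, 295.0] 92
   dish [ 0.603 -0.127] 0.0 0.0
side 0.5 [277.0, 297.8] 92
   dish [ 0.603 -0.127] 0.0 0.0
  crate [ 5.251e-01 -1.301e-01  4.000e-04] 0.8323382281749233
[[[0.018,-0.028,0.0],3.0,0.025],[[0.017,-0.029,0.0],2.9,0.025],[[0.016,-0.03,0.0],3.0,0.025],[[0.014,-0.031,0.0],2.9,0.025],[[0.012,-0.031,0.001],3.0,0.025]]
```

View pics/a9.png

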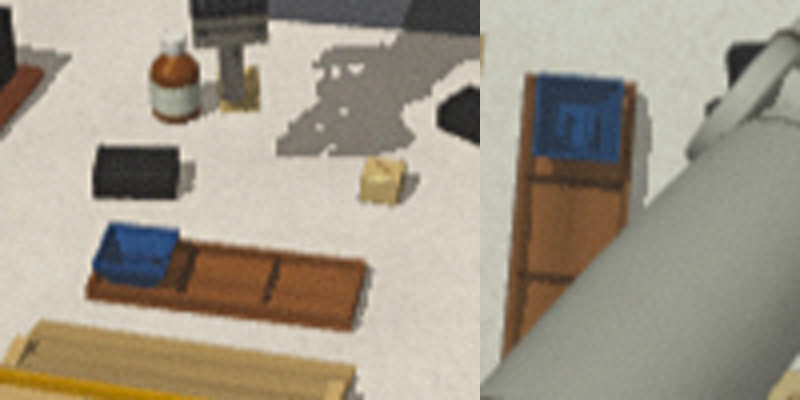

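The dish stands flat in the +x end place at (.607,−.129) and the bar is held. Laying it in the dish.

```bash
python3 - <<'E'
from h import *
plan([(.6125,-.1255,.085,np.radians(-.8),.025,.035)],0)
E
```

```text
[[[0.02,-0.028,0.0],2.9,0.025],[[0.018,-0.029,0.0],2.9,0.025],[[0.017,-0.03,0.0],2.9,0.025],[[0.015,-0.031,0.0],2.8,0.025],[[0.013,-0.032,0.001],2.9,0.025]]
```

Request:
{"fn": "send_rows", "kwargs": {
  "motion": [
    [[0.02, -0.028, 0], 2.9, 0.025],
    [[0.018, -0.029, 0], 2.9, 0.025],
    [[0.017, -0.03, 0], 2.9, 0.025],
    [[0.015, -0.031, 0], 2.8, 0.025],
    [[0.013, -0.032, 0], 2.9, 0.025]
  ]
}}

```text
time_s: 26.85
tcp_pos: [0.6119, -0.1226, 0.0765]
orientation: [0.004, 1.0, -0.014, -0.026]
wrist_force: [0.3, -0.9, -0.4]
finger_gap: 0.0357
```

Request:
{"fn": "send_rows", "kwargs": {
  "motion": [
    [[0, 0, 0.01], 0, 0.025],
    [[0, 0, 0], 0, 0.025],
    [[0, 0, 0], 0, 0.025]
  ]
}}

```text
time_s: 27.22
tcp_pos: [0.6102, -0.1216, 0.064]
orientation: [0.004, 1.0, -0.012, -0.028]
wrist_force: [0.6, 0.4, -0.8]
finger_gap: 0.0358
```

```bash
python3 - <<'E'
from h import *
where()
plan([(.6115,-.126,.055,np.radians(-.8),.025,.035),(.6105,-.1265,.03,np.radians(-.8),.025,.035)],0)
E
```

```text
t 27.23 tcp [ 0.6102 -0.1216  0.064 ] yaw -1.4 j6 1.23 gap 0.0358 F [ 0.6  0.4 -0.8]
[[[0.001,0.004,0.009],-0.6,0.025],[[-0.001,0.001,0.025],0,0.025]]
```

Request:
{"fn": "send_rows", "kwargs": {
  "motion": [
    [[0.003, 0.005, 0.01], -0.6, 0.025],
    [[0, 0, 0.018], 0, 0.025],
    [[0, 0, 0.004], 0, 0.025],
    [[0, 0, 0], 0, 0.025]
  ]
}}

```text
time_s: 27.72
tcp_pos: [0.6103, -0.1294, 0.029]
orientation: [0.004, 1.0, -0.008, -0.029]
wrist_force: [0.2, -0.8, -1.2]
finger_gap: 0.036
```

```bash
python3 -c "
from h import *
where()"
```

```text
t 27.73 tcp [ 0.6103 -0.1294  0.029 ] yaw -0.9 j6 1.21 gap 0.036 F [ 0.2 -0.8 -1.2]
```

Request:
{"fn": "send_rows", "kwargs": {
  "motion": [
    [[0, -0.002, 0.003], 0, 0.025],
    [[0, 0, 0.002], 0, 0.025],
    [[0, 0, 0.001], 0, 0.025]
  ]
}}

```text
time_s: 28.1
tcp_pos: [0.6107, -0.1273, 0.0241]
orientation: [0.004, 1.0, -0.008, -0.028]
wrist_force: [-2.7, 0.8, 6.2]
finger_gap: 0.036
```

Request:
{"fn": "send_rows", "kwargs": {
  "motion": [
    [[0, 0, 0.002], 0, 0.025],
    [[0, 0, 0.001], 0, 0.025]
  ]
}}

```text
time_s: 28.35
tcp_pos: [0.6112, -0.1274, 0.0242]
orientation: [0.004, 1.0, -0.007, -0.028]
wrist_force: [-1.7, 0.5, 3.1]
finger_gap: 0.0359
```

Contact at tcp z 0.024, as predicted. Releasing and going back to the stack.

Request:
{"fn": "send_rows", "kwargs": {
  "motion": [
    [[0, 0, 0], 0, 0.05],
    [[0, 0, 0], 0, 0.06],
    [[0, 0, -0.01], 0, 0.06],
    [[0, 0, -0.04], 0, 0.0919],
    [[0, 0, -0.05], 0, 0.0919]
  ]
}}

```text
time_s: 28.98
tcp_pos: [0.6137, -0.1254, 0.1221]
orientation: [0.002, 0.999, -0.007, -0.032]
wrist_force: [1.2, 0.1, -0.7]
finger_gap: 0.0777
```

```bash
python3 - <<'E'
from h import *
where(); print(state()[2]['orientation'])
plan([(.56,.05,.12,np.radians(40),.0919,.04),(.4435,.3215,.1,np.radians(93.3),.0919,.04)],0)
E
```

```text
t 28.98 tcp [ 0.6137 -0.1254  0.1221] yaw -0.9 j6 1.21 gap 0.0777 F [ 1.2  0.1 -0.7]
[ 0.00246901  0.99945693 -0.00749684 -0.03199292]
[[[-0.011,-0.035,0.0],-8.2,0.0919],[[-0.006,-0.036,0.001],-8.2,0.0919],[[-0.001,-0.037,0.0],-8.2,0.0919],[[0.004,-0.036,0.001],-8.1,0.0919],[[0.009,-0.036,0.0],-8.2,0.0919]]
[[[0.011,-0.035,0.003],-6.7,0.0919],[[0.015,-0.034,0.002],-6.7,0.0919],[[0.019,-0.032,0.003],-6.6,0.0919],[[0.022,-0.03,0.002],-6.7,0.0919],[[0.025,-0.027,0.003],-6.6,0.0919]]
[[[0.028,-0.024,0.002],-6.7,0.0919],[[0.031,-0.02,0.003],-6.6,0.0919],[[0.033,-0.016,0.002],-6.7,0.0919]]
```

```bash
python3 - <<'E'
from h import *
import h
h.bestyaw=lambda p,y:y
plan([(.446,.321,.1,np.radians(3.5),.0919,.045)],0)
E
```

```text
[[[-0.016,-0.04,0.002],-0.4,0.0919],[[-0.016,-0.04,0.002],-0.4,0.0919],[[-0.015,-0.041,0.002],-0.4,0.0919],[[-0.015,-0.041,0.002],-0.4,0.0919],[[-0.015,-0.041,0.002],-0.4,0.0919]]
[[[-0.014,-0.041,0.002],-0.4,0.0919],[[-0.014,-0.041,0.002],-0.4,0.0919],[[-0.014,-0.041,0.002],-0.4,0.0919],[[-0.014,-0.041,0.002],-0.4,0.0919],[[-0.013,-0.041,0.002],-0.4,0.0919]]
[[[-0.013,-0.042,0.002],-0.4,0.0919]]
```

Request:
{"fn": "send_rows", "kwargs": {
  "motion": [
    [[-0.016, -0.04, 0.001], -0.4, 0.0919],
    [[-0.016, -0.04, 0.001], -0.4, 0.0919],
    [[-0.015, -0.041, 0.001], -0.4, 0.0919],
    [[-0.015, -0.041, 0.001], -0.4, 0.0919],
    [[-0.015, -0.041, 0.001], -0.4, 0.0919]
  ]
}}

```text
time_s: 29.6
tcp_pos: [0.5416, 0.0789, 0.1297]
orientation: [0.004, 1.0, 0.008, -0.023]
wrist_force: [-0.8, -0.0, 0.5]
finger_gap: 0.0919
```

Request:
{"fn": "send_rows", "kwargs": {
  "motion": [
    [[-0.014, -0.041, 0.002], -0.4, 0.0919],
    [[-0.014, -0.041, 0.002], -0.4, 0.0919],
    [[-0.014, -0.041, 0.002], -0.4, 0.0919],
    [[-0.014, -0.041, 0.002], -0.4, 0.0919],
    [[-0.013, -0.041, 0.002], -0.4, 0.0919]
  ]
}}

```text
time_s: 30.22
tcp_pos: [0.4647, 0.2885, 0.1251]
orientation: [0.003, 0.999, 0.025, -0.02]
wrist_force: [0.2, -1.1, 0.5]
finger_gap: 0.0918
```

```bash
python3 - <<'E'
from h import *
import h
h.bestyaw=lambda p,y:y
where(); print(state()[2]['orientation'])
C,R=look(['dish1','bar1','crate'])
M=np.vstack([box(.062,.062,.056,.062)])
for n in C:
    print(n,'bars',[(round(d['conf'],2),d['location']) for d in R['bar1',n]])
    for d in R['dish1',n]:
        l=d['location']; print(n,round(d['conf'],2),l,int(d['region'].sum()))
        if np.hypot(l[0]-(183 if n=='top' else 276),l[1]-(222 if n=='top' else 284))<12: p,i=fit(M,[(C[n],d['region'])],(.4435,.3215,.06)); print('   dish',np.round(p[:2],4),round(np.degrees(p[2]),1),i)
plan([(.446,.321,.085,np.radians(3.5),.0919,.045)],0)
E
```

```text
t 30.23 tcp [0.4647 0.2885 0.1251] yaw 2.9 j6 1.85 gap 0.0918 F [ 0.2 -1.1  0.5]
[ 0.00339313  0.99946906  0.02549603 -0.02000093]
top bars [(0.77, [344.5, 178.3]), (0.64, [401.2, 248.8])]
top 0.7 [344.8, 185.8] 262
top 0.52 [391.7, 170.6] 495
side bars [(0.62, [228.3, 289.9]), (0.51, [317.0, 162.3])]
side 0.86 [276.0, 280.7] 522
   dish [0.4421 0.3223] 3.1 0.8743617080971887
side 0.53 [277.5, 294.5] 101
   dish [0.4352 0.3433] -6.1 0.23026538331437008
side 0.37 [292.6, 193.8] 545
[[[-0.009,-0.018,0.02],-0.3,0.0919],[[-0.009,-0.018,0.02],-0.4,0.0919]]
```

Request:
{"fn": "send_rows", "kwargs": {
  "motion": [
    [[-0.009, -0.018, 0.02], -0.3, 0.0919],
    [[-0.009, -0.017, 0.02], -0.3, 0.0919],
    [[0, 0, 0], 0, 0.0919],
    [[0, 0, 0], 0, 0.0919]
  ]
}}

```text
time_s: 31.12
tcp_pos: [0.4476, 0.317, 0.0858]
orientation: [0.003, 0.999, 0.027, -0.019]
wrist_force: [-0.2, -1.0, 0.1]
finger_gap: 0.0919
```

```bash
python3 - <<'E'
from h import *
import h
h.bestyaw=lambda p,y:y
where(); print(state()[2]['orientation'])
plan([(.446,.324,.055,np.radians(3.2),.0919,.045),(.446,.324,.037,np.radians(3.2),.0919,.045)],0)
E
```

```text
t 31.12 tcp [0.4476 0.317  0.0858] yaw 3.1 j6 1.91 gap 0.0919 F [-0.2 -1.   0.1]
[ 0.00347005  0.99945961  0.02666534 -0.01890541]
[[[-0.001,-0.007,0.031],-0.1,0.0919],[[0,0,0.018],0,0.0919]]
```

Request:
{"fn": "send_rows", "kwargs": {
  "motion": [
    [[0, -0.006, 0.02], 0, 0.0919],
    [[0, 0, 0.02], 0, 0.0919],
    [[0, 0, 0.007], 0, 0.0919],
    [[0, 0, 0.001], 0, 0.0919],
    [[0, 0, 0], 0, 0.0919]
  ]
}}

```text
time_s: 31.75
tcp_pos: [0.448, 0.3221, 0.0366]
orientation: [0.003, 1.0, 0.025, -0.017]
wrist_force: [0.1, 0.3, 0.0]
finger_gap: 0.092
```

```bash
python3 -c "
from h import *
where()"
```

```text
t 31.75 tcp [0.448  0.3221 0.0366] yaw 2.9 j6 1.92 gap 0.092 F [0.1 0.3 0. ]
```

Request:
{"fn": "send_rows", "kwargs": {
  "motion": [
    [[0, -0.002, 0.001], 0, 0.08],
    [[0, 0, 0.001], 0, 0.05],
    [[0, 0, 0], 0, 0.05],
    [[0, 0, 0], 0, 0.05],
    [[0, 0, 0], 0, 0.05]
  ]
}}

```text
time_s: 32.38
tcp_pos: [0.449, 0.3247, 0.0359]
orientation: [0.002, 1.0, 0.025, -0.016]
wrist_force: [0.0, 0.3, -0.8]
finger_gap: 0.0615
```

Request:
{"fn": "send_rows", "kwargs": {
  "motion": [
    [[0, 0, 0], 0, 0.05],
    [[0, 0, -0.001], 0, 0.05],
    [[0, 0, -0.004], 0, 0.05]
  ]
}}

```text
time_s: 32.75
tcp_pos: [0.4487, 0.3246, 0.0407]
orientation: [0.003, 1.0, 0.025, -0.016]
wrist_force: [-0.5, 0.2, -0.8]
finger_gap: 0.0619
```

Request:
{"fn": "send_rows", "kwargs": {
  "motion": [
    [[0, 0, -0.01], 0, 0.05],
    [[0, 0, -0.02], 0, 0.05],
    [[0, 0, -0.03], 0, 0.05],
    [[0, 0, -0.025], 0, 0.05],
    [[0, 0, 0], 0, 0.05]
  ]
}}

```text
time_s: 33.38
tcp_pos: [0.4524, 0.3255, 0.1313]
orientation: [0.002, 1.0, 0.025, -0.015]
wrist_force: [0.3, -0.2, 0.3]
finger_gap: 0.0619
```

```bash
python3 - <<'E'
from h import *
import h
h.bestyaw=lambda p,y:y
where(); print(state()[2]['orientation'])
C,R=look(['dish1','bar1','crate'])
for n in C:
    print(n,'bars',[(round(d['conf'],2),d['location']) for d in R['bar1',n]],'dish',[(round(d['conf'],2),d['location']) for d in R['dish1',n]])
    for d in R['crate',n][:1]: p,i=fit(MOD['crate'],[(C[n],d['region'])],(.53,-.129,-.02)); print('  crate',np.round(p,4),i)
plan([(.457,-.10,.12,np.radians(-1.2),.05,.04)],0)
im=np.hstack([cv2.resize(C['side']['frame'][130:330,210:350,::-1],None,fx=3,fy=3,interpolation=cv2.INTER_CUBIC),cv2.resize(C['top']['frame'][150:300,320:440,::-1],None,fx=3,fy=4,interpolation=cv2.INTER_CUBIC)])
cv2.imwrite('pics/a10.png',im)
E
```

```text
t 33.38 tcp [0.4524 0.3255 0.1313] yaw 2.9 j6 1.92 gap 0.0619 F [ 0.3 -0.2  0.3]
[ 0.00207961  0.99956622  0.02515306 -0.01517822]
top bars [(0.5, [344.9, 176.9]), (0.49, [394.5, 249.9])] dish [(0.66, [344.7, 184.5])]
  crate [ 0.5272 -0.1292 -0.032 ] 0.9201010717086346
side bars [(0.67, [316.0, 160.5])] dish [(0.66, [278.7, 262.4]), (0.62, [247.8, 185.2]), (0.62, [277.1, 284.2]), (0.52, [275.8, 300.0])]
[[[-0.001,0.039,0.001],0.4,0.05],[[-0.001,0.039,0.001],0.4,0.05],[[-0.001,0.038,0.001],0.4,0.05],[[0,0.039,0.001],0.4,0.05],[[0,0.038,0.0],0.4,0.05]]
[[[0,0.039,0.001],0.3,0.05],[[0,0.038,0.0],0.4,0.05],[[0,0.039,0.001],0.3,0.05],[[0.001,0.038,0.0],0.4,0.05],[[0.001,0.039,0.001],0.3,0.05]]
[[[0.001,0.038,0.0],0.4,0.05]]
```

View pics/a10.png

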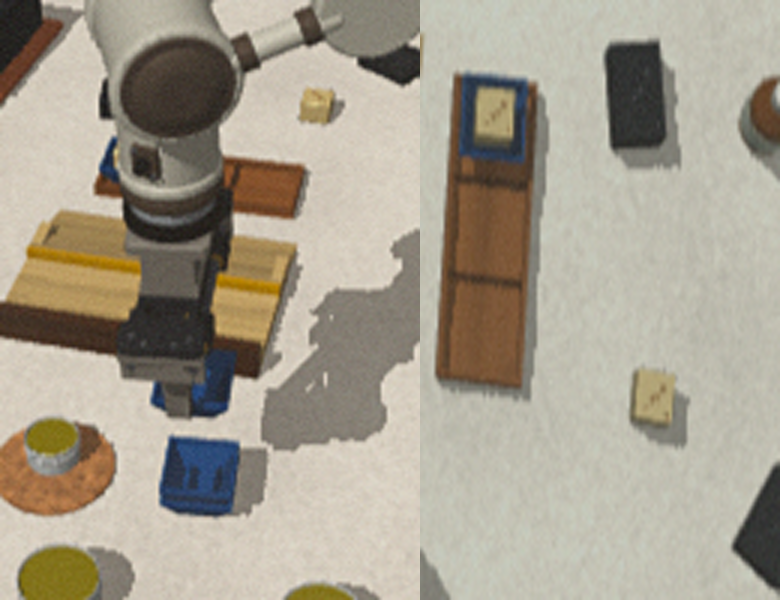

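The bar is seated in the first dish at (495,112) in the top part. The second dish is held at (200,385), and the spare two are still nested. Taking it to the near end place.

```bash
python3 - <<'E'
from h import *
import h
h.bestyaw=lambda p,y:y
plan([(.465,-.118,.105,np.radians(-1.2),.05,.042)],0)
E
```

```text
[[[-0.001,0.04,0.002],0.4,0.05],[[0,0.04,0.002],0.4,0.05],[[0,0.04,0.002],0.4,0.05],[[0,0.04,0.002],0.4,0.05],[[0,0.04,0.002],0.4,0.05]]
[[[0.001,0.04,0.002],0.3,0.05],[[0.001,0.041,0.002],0.4,0.05],[[0.001,0.04,0.002],0.3,0.05],[[0.002,0.041,0.002],0.4,0.05],[[0.002,0.04,0.002],0.3,0.05]]
[[[0.002,0.04,0.002],0.4,0.05]]
```

Request:
{"fn": "send_rows", "kwargs": {
  "motion": [
    [[-0.001, 0.04, 0.001], 0.4, 0.05],
    [[0, 0.04, 0.001], 0.4, 0.05],
    [[0, 0.04, 0.001], 0.4, 0.05],
    [[0, 0.04, 0.001], 0.4, 0.05],
    [[0, 0.04, 0.001], 0.4, 0.05]
  ]
}}

```text
time_s: 34.4
tcp_pos: [0.4552, 0.1209, 0.1218]
orientation: [0.004, 1.0, 0.01, -0.019]
wrist_force: [0.5, 0.5, -0.3]
finger_gap: 0.0619
```

Request:
{"fn": "send_rows", "kwargs": {
  "motion": [
    [[0.001, 0.04, 0.001], 0.3, 0.05],
    [[0.001, 0.041, 0.001], 0.4, 0.05],
    [[0.001, 0.04, 0.001], 0.3, 0.05],
    [[0.002, 0.041, 0.001], 0.4, 0.05],
    [[0.002, 0.03, 0.001], 0.3, 0.05]
  ]
}}

```text
time_s: 35.02
tcp_pos: [0.4623, -0.0778, 0.1166]
orientation: [0.004, 1.0, -0.006, -0.02]
wrist_force: [-0.0, 0.4, -0.8]
finger_gap: 0.0617
```

Request:
{"fn": "send_rows", "kwargs": {
  "motion": [
    [[0, 0, 0.005], 0, 0.05],
    [[0, 0, 0], 0, 0.05],
    [[0, 0, 0], 0, 0.05]
  ]
}}

```text
time_s: 35.4
tcp_pos: [0.4615, -0.0774, 0.1105]
orientation: [0.003, 1.0, -0.007, -0.021]
wrist_force: [0.5, 1.1, -1.2]
finger_gap: 0.0621
```

```bash
python3 - <<'E'
from h import *
import h
h.bestyaw=lambda p,y:y
where(); print(state()[2]['orientation'])
plan([(.4635,-.1225,.07,np.radians(-1.2),.05,.03),(.4635,-.1225,.02,np.radians(-1.2),.05,.03)],0)
E
```

```text
t 35.4 tcp [ 0.4615 -0.0774  0.1105] yaw -0.8 j6 1.18 gap 0.0621 F [ 0.5  1.1 -1.2]
[ 0.00320658  0.99975472 -0.00693954 -0.02078605]
[[[0.001,0.015,0.014],0.1,0.05],[[0.001,0.015,0.013],0.1,0.05],[[0.001,0.015,0.014],0.2,0.05],[[0,0,0.025],0,0.05],[[0,0,0.025],0,0.05]]
```

Request:
{"fn": "send_rows", "kwargs": {
  "motion": [
    [[0.002, 0.016, 0.014], 0.1, 0.05],
    [[0.002, 0.016, 0.014], 0.1, 0.05],
    [[0.002, 0.011, 0.014], 0.2, 0.05],
    [[0, 0, 0.01], 0, 0.05],
    [[0, 0, 0], 0, 0.05]
  ]
}}

```text
time_s: 36.02
tcp_pos: [0.464, -0.1225, 0.0537]
orientation: [0.003, 1.0, -0.01, -0.022]
wrist_force: [-0.2, -0.0, 0.5]
finger_gap: 0.0612
```

```bash
python3 -c "
from h import *
where()"
```

```text
t 36.02 tcp [ 0.464  -0.1225  0.0537] yaw -1.1 j6 1.11 gap 0.0612 F [-0.2 -0.   0.5]
```

Request:
{"fn": "send_rows", "kwargs": {
  "motion": [
    [[0.001, 0, 0.02], 0, 0.05],
    [[0, 0, 0.014], 0, 0.05],
    [[0, 0, 0.006], 0, 0.05],
    [[0, 0, 0.003], 0, 0.05],
    [[0, 0, 0.002], 0, 0.05]
  ]
}}

```text
time_s: 36.65
tcp_pos: [0.4648, -0.1228, 0.0089]
orientation: [0.003, 1.0, -0.009, -0.02]
wrist_force: [-2.3, 0.1, 8.7]
finger_gap: 0.0618
```

Request:
{"fn": "send_rows", "kwargs": {
  "motion": [
    [[0, 0, 0.002], 0, 0.05],
    [[0, 0, 0.001], 0, 0.05]
  ]
}}

```text
time_s: 36.9
tcp_pos: [0.4652, -0.1232, 0.0084]
orientation: [0.004, 1.0, -0.009, -0.02]
wrist_force: [-3.3, 2.1, 6.2]
finger_gap: 0.0617
```

Touchdown. Releasing, rising, then looking at the dish and the second bar.

Request:
{"fn": "send_rows", "kwargs": {
  "motion": [
    [[0, 0, 0], 0, 0.075],
    [[0, 0, 0], 0, 0.0919],
    [[0, 0, 0], 0, 0.0919],
    [[0, 0, -0.03], 0, 0.0919],
    [[0, 0, -0.04], 0, 0.0919]
  ]
}}

```text
time_s: 37.52
tcp_pos: [0.4662, -0.1218, 0.0776]
orientation: [0.002, 1.0, -0.009, -0.023]
wrist_force: [1.1, -1.0, -0.3]
finger_gap: 0.0922
```

```bash
python3 - <<'E'
from h import *
where()
C,R=look(['dish1','bar1'])
M2=np.vstack([box(.036,.036,.005,.006),box(.062,.062,.029,.035)])
for n in C:
    for d in R['dish1',n]:
        p0=unproj(C[n],d['location'],.025)
        if np.hypot(*(p0-[.457,-.125]))<.03: p,i=fit(M2,[(C[n],d['region'])],(.457,-.125,0)); print(n,'dish',np.round(p[:2],4),round(np.degrees(p[2]),1),i)
    for d in R['bar1',n]:
        p0=unproj(C[n],d['location'],.02); print(n,d['conf'],np.round(p0,3))
        if p0[1]<-.2: p,i=fit(MOD['bar'],[(C[n],d['region'])],(*p0,0),'any'); print(n,'bar',np.round(p[:2],4),round(np.degrees(p[2]),1),i)
plan([(.419,-.285,.06,np.radians(-2),.0919,.035)],0)
E
```

```text
t 37.52 tcp [ 0.4662 -0.1218  0.0776] yaw -1.1 j6 1.11 gap 0.0922 F [ 1.1 -1.  -0.3]
top 0.73 [ 0.405 -0.287]
top bar [ 0.4178 -0.29  ] 3.9 0.8737701166959042
side dish [ 0.4585 -0.1268] -2.8 0.9293273260687342
side 0.49 [ 0.608 -0.147]
side 0.43 [ 0.41 -0.29]
side bar [ 0.4136 -0.2943] -6.6 0.8831003811944091
[[[-0.009,0.033,0.003],0.2,0.0919],[[-0.009,0.033,0.003],0.2,0.0919],[[-0.008,0.033,0.003],0.2,0.0919],[[-0.009,0.033,0.004],0.2,0.0919],[[-0.008,0.032,0.003],0.1,0.0919]]
```

Request:
{"fn": "send_rows", "kwargs": {
  "motion": [
    [[-0.009, 0.033, 0.003], 0.2, 0.0919],
    [[-0.009, 0.033, 0.003], 0.2, 0.0919],
    [[-0.008, 0.033, 0.003], 0.1, 0.0919],
    [[-0.009, 0.033, 0.004], 0.1, 0.0919],
    [[-0.008, 0.03, 0.003], 0, 0.0919]
  ]
}}

```text
time_s: 38.45
tcp_pos: [0.413, -0.2818, 0.0547]
orientation: [-0.002, 1.0, -0.012, -0.028]
wrist_force: [-0.1, 0.7, -0.1]
finger_gap: 0.0921
```

Request:
{"fn": "send_rows", "kwargs": {
  "motion": [
    [[0, 0, 0], 0, 0.0919],
    [[0, 0, 0], 0, 0.0919]
  ]
}}

```text
time_s: 38.7
tcp_pos: [0.4111, -0.281, 0.0521]
orientation: [-0.004, 0.999, -0.014, -0.03]
wrist_force: [-0.0, 1.1, 0.2]
finger_gap: 0.0919
```

```bash
python3 - <<'E'
from h import *
where(); print(state()[2]['orientation'])
plan([(.419,-.290,.03,np.radians(-1),.0919,.035),(.419,-.290,.002,np.radians(-1),.0919,.035)],0)
C,R=look(['bar1'])
for n in C:
    for d in R['bar1',n]:
        p0=unproj(C[n],d['location'],.02)
        if p0[1]<-.2: p,i=fit(MOD['bar'],[(C[n],d['region'])],(*p0,0),'any'); print(n,'bar',np.round(p[:2],4),round(np.degrees(p[2]),1),i)
E
```

```text
t 38.7 tcp [ 0.4111 -0.281   0.0521] yaw -1.6 j6 0.8 gap 0.0919 F [-0.   1.1  0.2]
[-0.00406024  0.9994576  -0.01392703 -0.02956432]
[[[0.008,0.009,0.022],-0.6,0.0919],[[0,0,0.028],0,0.0919]]
```

Request:
{"fn": "send_rows", "kwargs": {
  "motion": [
    [[0.01, 0.009, 0.02], -0.6, 0.0919],
    [[0.001, 0, 0.025], 0, 0.0919],
    [[0, 0, 0.003], 0, 0.0919],
    [[0, 0, 0], 0, 0.0919]
  ]
}}

```text
time_s: 39.4
tcp_pos: [0.4223, -0.2895, 0.0052]
orientation: [-0.002, 1.0, -0.006, -0.028]
wrist_force: [1.1, -0.7, 0.6]
finger_gap: 0.0917
```

```bash
python3 - <<'E'
from h import *
where(); print(state()[2]['orientation'])
c=manip.read_camera('side')
im=cv2.resize(c['frame'][110:230,230:370,::-1],None,fx=5,fy=5,interpolation=cv2.INTER_CUBIC)
cv2.imwrite('pics/a11.png',im)
E
```

```text
t 39.4 tcp [ 0.4223 -0.2895  0.0052] yaw -0.7 j6 0.79 gap 0.0917 F [ 1.1 -0.7  0.6]
[-0.00206358  0.99959993 -0.00599379 -0.02756454]
```

View pics/a11.png

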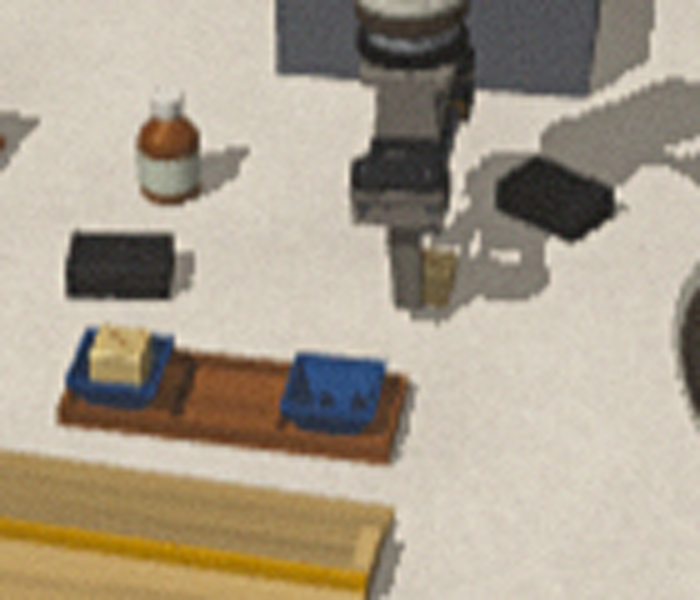

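Dish 2 stands flat at (333,392) and bar 1 sits in dish 1 at (120,355). The finger is about 4–5 mm to +x of the second bar's centre, so I shift and close.

Request:
{"fn": "send_rows", "kwargs": {
  "motion": [
    [[-0.005, 0, 0.002], 0, 0.0919],
    [[0, 0, 0.001], 0, 0.05],
    [[0, 0, 0], 0, 0.025],
    [[0, 0, 0], 0, 0.025],
    [[0, 0, 0], 0, 0.025]
  ]
}}

```text
time_s: 40.08
tcp_pos: [0.4179, -0.2905, 0.0046]
orientation: [-0.001, 1.0, -0.006, -0.026]
wrist_force: [-0.5, -1.0, -0.3]
finger_gap: 0.0539
```

Request:
{"fn": "send_rows", "kwargs": {
  "motion": [
    [[0, 0, 0], 0, 0.025],
    [[0, 0, 0], 0, 0.025],
    [[0, 0, 0], 0, 0.025]
  ]
}}

```text
time_s: 40.45
tcp_pos: [0.4179, -0.2905, 0.0046]
orientation: [-0.001, 1.0, -0.006, -0.026]
wrist_force: [0.4, -0.4, 0.8]
finger_gap: 0.0365
```

```bash
python3 -c "
from h import *
where()"
```

```text
t 40.45 tcp [ 0.4179 -0.2905  0.0046] yaw -0.7 j6 0.79 gap 0.0365 F [ 0.4 -0.4  0.8]
```

Request:
{"fn": "send_rows", "kwargs": {
  "motion": [
    [[0, 0, 0], 0, 0.025],
    [[0, 0, -0.02], 0, 0.025],
    [[0, 0, -0.035], 0, 0.025],
    [[0, 0, -0.03], 0, 0.025],
    [[0, 0, 0], 0, 0.025]
  ]
}}

```text
time_s: 41.08
tcp_pos: [0.4218, -0.2899, 0.0905]
orientation: [-0.002, 1.0, -0.006, -0.027]
wrist_force: [0.9, -0.0, -0.1]
finger_gap: 0.0365
```

```bash
python3 - <<'E'
from h import *
where()
plan([(.465,-.1275,.085,np.radians(-1.5),.025,.035)],0)
E
```

```text
t 41.08 tcp [ 0.4218 -0.2899  0.0905] yaw -0.7 j6 0.78 gap 0.0365 F [ 0.9 -0.  -0.1]
[[[0.008,-0.033,0.001],0.2,0.025],[[0.008,-0.033,0.001],0.2,0.025],[[0.008,-0.032,0.001],0.1,0.025],[[0.008,-0.033,0.001],0.2,0.025],[[0.008,-0.032,0.002],0.1,0.025]]
```

Request:
{"fn": "send_rows", "kwargs": {
  "motion": [
    [[0.008, -0.033, 0], 0.2, 0.025],
    [[0.008, -0.033, 0], 0.2, 0.025],
    [[0.008, -0.032, 0], 0.1, 0.025],
    [[0.008, -0.033, 0], 0.2, 0.025],
    [[0.008, -0.032, 0], 0.1, 0.025]
  ]
}}

```text
time_s: 41.7
tcp_pos: [0.4616, -0.1227, 0.081]
orientation: [-0.004, 0.999, -0.016, -0.031]
wrist_force: [0.5, 0.9, 0.3]
finger_gap: 0.0364
```

Request:
{"fn": "send_rows", "kwargs": {
  "motion": [
    [[0, 0, 0.01], 0, 0.025],
    [[0, 0, 0], 0, 0.025],
    [[0, 0, 0], 0, 0.025]
  ]
}}

```text
time_s: 42.08
tcp_pos: [0.4585, -0.1213, 0.0669]
orientation: [-0.005, 0.999, -0.015, -0.034]
wrist_force: [0.0, -0.1, -0.9]
finger_gap: 0.0361
```

```bash
python3 - <<'E'
from h import *
where()
plan([(.4605,-.1243,.06,np.radians(-1.5),.025,.035),(.4605,-.1243,.032,np.radians(-1.5),.025,.035)],0)
E
```

```text
t 42.08 tcp [ 0.4585 -0.1213  0.0669] yaw -1.7 j6 1.11 gap 0.0361 F [ 0.  -0.1 -0.9]
[[[0.002,0.003,0.007],-0.2,0.025],[[0,0,0.028],0,0.025]]
```

Request:
{"fn": "send_rows", "kwargs": {
  "motion": [
    [[0.005, 0.002, 0.01], 0, 0.025],
    [[0, 0, 0.018], 0, 0.025],
    [[0, 0, 0.005], 0, 0.025],
    [[0, 0, 0], 0, 0.025]
  ]
}}

```text
time_s: 42.58
tcp_pos: [0.4619, -0.126, 0.032]
orientation: [-0.005, 0.999, -0.017, -0.033]
wrist_force: [-0.1, 0.7, -0.6]
finger_gap: 0.0362
```

```bash
python3 -c "
from h import *
where()"
```

```text
t 42.58 tcp [ 0.4619 -0.126   0.032 ] yaw -1.9 j6 1.11 gap 0.0362 F [-0.1  0.7 -0.6]
```

Request:
{"fn": "send_rows", "kwargs": {
  "motion": [
    [[-0.001, -0.001, 0.003], 0, 0.025],
    [[0, 0, 0.003], 0, 0.025],
    [[0, 0, 0.002], 0, 0.025]
  ]
}}

```text
time_s: 42.95
tcp_pos: [0.4615, -0.1256, 0.0254]
orientation: [-0.004, 0.999, -0.017, -0.032]
wrist_force: [-3.6, 2.7, 13.8]
finger_gap: 0.0367
```

Request:
{"fn": "send_rows", "kwargs": {
  "motion": [
    [[0, 0, 0.002], 0, 0.025],
    [[0, 0, 0.001], 0, 0.025]
  ]
}}

```text
time_s: 43.2
tcp_pos: [0.4625, -0.1259, 0.0255]
orientation: [-0.004, 0.999, -0.016, -0.032]
wrist_force: [-2.4, 0.9, 5.1]
finger_gap: 0.0361
```

Request:
{"fn": "send_rows", "kwargs": {
  "motion": [
    [[0, 0, 0], 0, 0.05],
    [[0, 0, 0], 0, 0.06],
    [[0, 0, -0.01], 0, 0.06],
    [[0, 0, -0.04], 0, 0.08],
    [[0, 0, -0.05], 0, 0.08]
  ]
}}

```text
time_s: 43.82
tcp_pos: [0.4661, -0.1253, 0.1251]
orientation: [-0.006, 0.999, -0.016, -0.035]
wrist_force: [0.7, 0.1, 0.4]
finger_gap: 0.0783
```

```bash
python3 - <<'E'
from h import *
import h
where(); print(state()[2]['orientation'])
h.bestyaw=lambda p,y:y
plan([(.53,-.24,.12,np.radians(87.2),.0919,.04)],0)
E
```

```text
t 43.83 tcp [ 0.4661 -0.1253  0.1251] yaw -1.9 j6 1.11 gap 0.0783 F [0.7 0.1 0.4]
[-0.00564196  0.99922523 -0.01642896 -0.03531569]
[[[0.008,0.013,0.001],-9.9,0.0919],[[0.005,0.014,0.001],-9.9,0.0919],[[0.003,0.014,0.0],-9.9,0.0919],[[0,0.014,0.001],-9.9,0.0919],[[-0.002,0.014,0.0],-9.9,0.0919]]
[[[-0.005,0.014,0.001],-9.9,0.0919],[[-0.007,0.013,0.0],-9.9,0.0919],[[-0.009,0.012,0.001],-9.9,0.0919],[[-0.011,0.009,0.0],-9.9,0.0919]]
```

Request:
{"fn": "send_rows", "kwargs": {
  "motion": [
    [[0.008, 0.013, 0], -9.9, 0.0919],
    [[0.005, 0.014, 0], -9.9, 0.0919],
    [[0.003, 0.014, 0], -9.9, 0.0919],
    [[0, 0.014, 0], -9.9, 0.0919],
    [[-0.002, 0.014, 0], -9.9, 0.0919]
  ]
}}

```text
time_s: 44.45
tcp_pos: [0.5071, -0.1918, 0.1311]
orientation: [-0.015, 0.909, 0.417, -0.025]
wrist_force: [-0.3, -0.9, -0.1]
finger_gap: 0.0918
```

Request:
{"fn": "send_rows", "kwargs": {
  "motion": [
    [[-0.005, 0.014, 0], -9.9, 0.0919],
    [[-0.007, 0.013, 0], -9.9, 0.0919],
    [[-0.009, 0.012, 0], -9.9, 0.0919],
    [[-0.011, 0.009, 0], -9.9, 0.0919],
    [[0, 0, 0], 0, 0.0919]
  ]
}}

```text
time_s: 45.08
tcp_pos: [0.5388, -0.245, 0.1318]
orientation: [-0.021, 0.706, 0.707, -0.018]
wrist_force: [-0.1, -0.1, -0.6]
finger_gap: 0.092
```

```bash
python3 - <<'E'
from h import *
import h
h.bestyaw=lambda p,y:y
where(); print(state()[2]['orientation'])
C,R=look(['bar1','dish1','crate','ramp'])
M2=np.vstack([box(.036,.036,.005,.006),box(.062,.062,.029,.035)]); MB=box(.036,.036,.021,.049)
for n in C:
    for t in('bar1','dish1'):
        for d in R[t,n]: 
            p0=unproj(C[n],d['location'],.035); print(n,t,round(d['conf'],2),d['location'],np.round(p0,3))
            if t=='bar1' and abs(p0[1]+.127)<.06: print('   ',np.round(fit(MB,[(C[n],d['region'])],(p0[0],-.127,0))[0],4))
            if t=='dish1' and abs(p0[1]+.127)<.06: print('   ',np.round(fit(M2,[(C[n],d['region'])],(p0[0],-.127,0))[0],4))
    for t in('crate','ramp'):
        for d in R[t,n][:1]: p,i=fit(MOD[t],[(C[n],d['region'])],(.53,-.129,-.02) if t=='crate' else (.548,.057,-.05)); print(n,t,np.round(p,4),round(i,3))
plan([(.53,-.22,.04,np.radians(87.2),.0919,.04),(.53,-.22,-.006,np.radians(87.2),.0919,.03)],0)
im=np.hstack([C['top']['frame'][120:320,220:460,::-1],C['side']['frame'][110:310,200:360,::-1]]); cv2.imwrite('pics/a12.png',cv2.resize(im,None,fx=2,fy=2,interpolation=cv2.INTER_CUBIC))
E
```

```text
t 45.08 tcp [ 0.5388 -0.245   0.1318] yaw 90.1 j6 -0.61 gap 0.092 F [-0.1 -0.1 -0.6]
[-0.0213107   0.70624489  0.70740828 -0.01837197]
top bar1 0.51 [146.1, 189.4] [0.532 0.438]
top bar1 0.49 [344.2, 180.2] [ 0.603 -0.129]
    [ 0.6074 -0.1283 -0.0176]
top dish1 0.76 [182.6, 220.8] [0.448 0.323]
top dish1 0.62 [344.7, 182.9] [ 0.595 -0.131]
    [ 0.6082 -0.129  -0.0232]
top crate [ 0.5311 -0.1263 -0.0827] 0.566
top ramp [ 0.5482  0.0557 -0.0612] 0.926
side bar1 0.67 [251.9, 178.6] [ 0.614 -0.141]
    [ 0.6062 -0.1318 -0.1227]
side dish1 0.75 [277.6, 284.1] [0.441 0.31 ]
side dish1 0.69 [252.0, 188.6] [ 0.601 -0.085]
    [ 0.6051 -0.1274 -0.0187]
side dish1 0.56 [295.4, 191.3] [ 0.457 -0.095]
    [ 0.4592 -0.1254 -0.0271]
side dish1 0.45 [277.6, 301.1] [0.43  0.366]
side crate [ 0.5258 -0.128  -0.0144] 0.883
side ramp [ 0.5449  0.0555 -0.0522] 0.926
[[[0.008,-0.003,0.03],1.0,0.0919],[[0.008,-0.003,0.031],1.0,0.0919],[[0.008,-0.003,0.03],1.0,0.0919],[[0,0,0.023],0,0.0919],[[0,0,0.023],0,0.0919]]
```

View pics/a12.png

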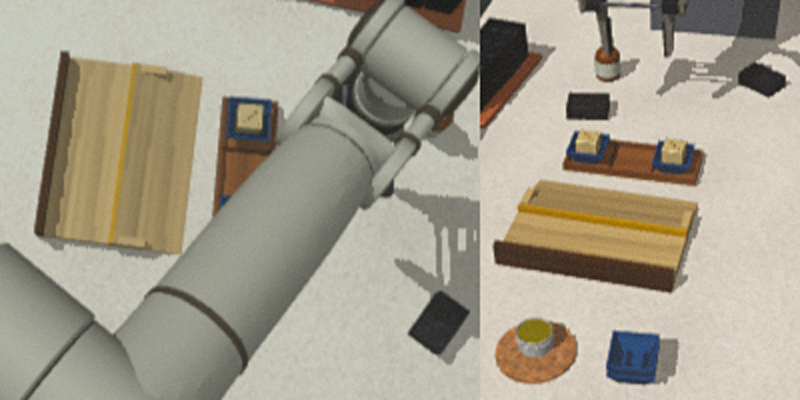

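Both sets are packed: bars in dishes at (588,143) and (673,152) in the side part, middle place empty. The tin is on the mat and the spare dishes are nested. No third bar shows anywhere. Now going down behind the crate to push along the ramp's axis, with tool x at yaw 87°.

Request:
{"fn": "send_rows", "kwargs": {
  "motion": [
    [[0.01, -0.002, 0.03], 1, 0.0919],
    [[0.008, 0, 0.03], 1, 0.0919],
    [[0.006, 0, 0.03], 1, 0.0919],
    [[0, 0, 0.02], 0, 0.0919],
    [[0, 0, 0], 0, 0.0919]
  ]
}}

```text
time_s: 46.2
tcp_pos: [0.5312, -0.2192, 0.0199]
orientation: [-0.02, 0.725, 0.688, -0.019]
wrist_force: [-0.2, 0.0, 0.3]
finger_gap: 0.0916
```

```bash
python3 - <<'E'
from h import *
import h
h.bestyaw=lambda p,y:y
where(); print(state()[2]['orientation'])
plan([(.53,-.215,-.006,np.radians(86.9),.0919,.02)],0)
E
```

```text
t 46.2 tcp [ 0.5312 -0.2192  0.0199] yaw 87.0 j6 -0.52 gap 0.0916 F [-0.2  0.   0.3]
[-0.01982684  0.72490902  0.68830464 -0.0187224 ]
[[[0.002,-0.001,0.013],0.1,0.0919],[[0.002,0,0.013],0,0.0919]]
```

Request:
{"fn": "send_rows", "kwargs": {
  "motion": [
    [[0.002, 0, 0.014], 0, 0.0919],
    [[0.002, 0, 0.011], 0, 0.0919],
    [[0.006, 0, 0.002], 0, 0.0919],
    [[0.008, 0, 0], 0, 0.0919],
    [[0.008, 0, 0], 0, 0.0919]
  ]
}}

```text
time_s: 46.82
tcp_pos: [0.5331, -0.1931, -0.0061]
orientation: [-0.018, 0.725, 0.688, -0.018]
wrist_force: [0.7, 1.3, -0.3]
finger_gap: 0.0917
```

Request:
{"fn": "send_rows", "kwargs": {
  "motion": [
    [[0.007, 0, 0], 0, 0.0919],
    [[0.007, 0, 0], 0, 0.0919],
    [[0.007, 0, 0], 0, 0.0919],
    [[0.007, 0, 0], 0, 0.0919],
    [[0.007, 0, 0], 0, 0.0919]
  ]
}}

```text
time_s: 47.45
tcp_pos: [0.5357, -0.1573, -0.0054]
orientation: [-0.016, 0.725, 0.688, -0.019]
wrist_force: [0.1, -2.3, -2.2]
finger_gap: 0.0921
```

```bash
cat >> h.py <<'E'
def cratefit(cams=('top','side'),p0=(.53,-.129,-.05),extra=()):
    C,R=look(['crate'],cams)
    for n in cams:
        for d in R['crate',n][:1]:
            print(n,round(d['conf'],2),d['location'],int(d['region'].sum()),np.round(unproj(C[n],d['location'],.02),3))
            p,i=fit(MOD['crate'],[(C[n],d['region'])],p0); print('  crate',np.round(p,4),round(i,3))
E
python3 - <<'E'
from h import *
where(); print(state()[2]['orientation']); cratefit()
E
```

```text
t 47.45 tcp [ 0.5357 -0.1573 -0.0054] yaw 87.1 j6 -0.42 gap 0.0921 F [ 0.1 -2.3 -2.2]
[-0.01560483  0.72489495  0.68842506 -0.0188343 ]
top 0.57 [325.7, 180.9] 80 [ 0.601 -0.077]
  crate [ 0.5315 -0.1075 -0.0188] 0.114
side 0.63 [341.8, 150.0] 305 [ 0.327 -0.399]
  crate [ 0.53  -0.129 -0.05 ] 0.0
```

Request:
{"fn": "send_rows", "kwargs": {
  "motion": [
    [[0.007, 0, 0.001], 0, 0.0919],
    [[0.007, 0, 0], 0, 0.0919],
    [[0.007, 0, 0], 0, 0.0919],
    [[0.007, 0, 0], 0, 0.0919],
    [[0.007, 0, 0], 0, 0.0919]
  ]
}}

```text
time_s: 48.28
tcp_pos: [0.5388, -0.1242, -0.0052]
orientation: [-0.013, 0.725, 0.688, -0.02]
wrist_force: [-0.2, -5.5, -0.3]
finger_gap: 0.0917
```

Request:
{"fn": "send_rows", "kwargs": {
  "motion": [
    [[0.006, 0, 0], 0, 0.0919],
    [[0.006, 0, 0], 0, 0.0919],
    [[0.006, 0, 0], 0, 0.0919],
    [[0.006, 0, 0], 0, 0.0919],
    [[0, 0, 0], 0, 0.0919]
  ]
}}

```text
time_s: 48.9
tcp_pos: [0.5401, -0.0978, -0.0055]
orientation: [-0.013, 0.725, 0.688, -0.02]
wrist_force: [0.3, -2.4, 0.4]
finger_gap: 0.0918
```

```bash
python3 - <<'E'
from h import *
where()
C,R=look(['crate','bar1','dish1'])
for t in('crate','bar1','dish1'):
    for n in C:
        for d in R[t,n]: print(t,n,round(d['conf'],2),d['location'],int(d['region'].sum()),np.round(unproj(C[n],d['location'],.035),3))
E
```

```text
t 48.9 tcp [ 0.5401 -0.0978 -0.0055] yaw 87.1 j6 -0.32 gap 0.0918 F [ 0.3 -2.4  0.4]
crate top 0.39 [270.0, 190.9] 4921 [0.555 0.082]
crate side 0.64 [266.7, 207.0] 710 [0.533 0.002]
bar1 top 0.52 [322.7, 178.9] 35 [ 0.602 -0.067]
bar1 side 0.72 [290.3, 205.7] 133 [ 0.461 -0.018]
dish1 top 0.98 [182.4, 221.7] 501 [0.446 0.323]
dish1 side 0.8 [277.8, 285.6] 533 [0.439 0.315]
dish1 side 0.46 [276.6, 298.1] 82 [0.434 0.357]
dish1 side 0.45 [244.7, 197.9] 136 [ 0.613 -0.032]
```

Request:
{"fn": "send_rows", "kwargs": {
  "motion": [
    [[0.006, 0, 0], 0, 0.0919],
    [[0.006, 0, 0], 0, 0.0919],
    [[0.006, 0, 0], 0, 0.0919],
    [[0.006, 0, 0], 0, 0.0919],
    [[0.006, 0, 0], 0, 0.0919]
  ]
}}

```text
time_s: 49.92
tcp_pos: [0.5415, -0.0685, -0.0059]
orientation: [-0.012, 0.725, 0.688, -0.021]
wrist_force: [0.3, -4.1, -0.6]
finger_gap: 0.0922
```

Request:
{"fn": "send_rows", "kwargs": {
  "motion": [
    [[0.005, 0, 0], 0, 0.0919],
    [[0.005, 0, 0], 0, 0.0919],
    [[0, 0, 0], 0, 0.0919]
  ]
}}

```text
time_s: 50.3
tcp_pos: [0.5429, -0.0605, -0.0045]
orientation: [-0.009, 0.724, 0.689, -0.023]
wrist_force: [-1.5, -3.5, -0.1]
finger_gap: 0.0918
```

```bash
python3 - <<'E'
from h import *
where()
C,R=look(['crate','bar1','dish1'])
for t in('crate','bar1','dish1'):
    for n in C:
        for d in R[t,n]: print(t,n,round(d['conf'],2),d['location'],int(d['region'].sum()),np.round(unproj(C[n],d['location'],.035),3))
E
```

```text
t 50.3 tcp [ 0.5429 -0.0605 -0.0045] yaw 87.2 j6 -0.24 gap 0.0918 F [-1.5 -3.5 -0.1]
crate top 0.44 [294.4, 167.6] 65 [0.629 0.017]
crate side 0.95 [262.6, 213.9] 663 [0.539 0.037]
crate side 0.58 [239.9, 203.2] 142 [ 0.621 -0.003]
bar1 top 0.61 [182.9, 218.4] 493 [0.455 0.323]
bar1 top 0.46 [307.8, 175.6] 22 [ 0.608 -0.023]
bar1 side 0.6 [289.5, 203.1] 125 [ 0.466 -0.03 ]
bar1 side 0.56 [243.0, 198.0] 117 [ 0.618 -0.031]
bar1 side 0.55 [233.1, 323.2] 759 [0.523 0.451]
dish1 top 0.75 [183.2, 221.1] 438 [0.448 0.321]
dish1 side 0.86 [277.4, 285.4] 506 [0.44  0.315]
dish1 side 0.66 [286.7, 209.7] 167 [0.469 0.004]
dish1 side 0.57 [239.1, 204.0] 107 [0.623 0.002]
dish1 side 0.41 [275.9, 299.3] 125 [0.435 0.361]
```

Request:
{"fn": "send_rows", "kwargs": {
  "motion": [
    [[0.006, 0, 0.001], 0, 0.0919],
    [[0.006, 0, 0], 0, 0.0919],
    [[0.006, 0, -0.001], 0, 0.0919],
    [[0.006, 0, -0.001], 0, 0.0919],
    [[0.006, 0, -0.001], 0, 0.0919]
  ]
}}

```text
time_s: 51.32
tcp_pos: [0.5474, -0.0412, 0.001]
orientation: [-0.001, 0.723, 0.691, -0.028]
wrist_force: [-1.0, -10.3, 3.1]
finger_gap: 0.092
```

Request:
{"fn": "send_rows", "kwargs": {
  "motion": [
    [[0.006, 0, -0.002], 0, 0.0919],
    [[0.006, 0, -0.002], 0, 0.0919],
    [[0.006, 0, -0.002], 0, 0.0919],
    [[0.006, 0, -0.001], 0, 0.0919]
  ]
}}

```text
time_s: 51.82
tcp_pos: [0.5487, -0.0193, 0.0072]
orientation: [0.001, 0.722, 0.691, -0.03]
wrist_force: [-1.5, -11.3, 5.0]
finger_gap: 0.0919
```

```bash
python3 - <<'E'
from h import *
where()
C,R=look(['crate','bar1','dish1'],('side',))
for t in('crate','bar1','dish1'):
    for n in C:
        for d in R[t,n]: print(t,n,round(d['conf'],2),d['location'],int(d['region'].sum()),np.round(unproj(C[n],d['location'],.045),3))
E
```

```text
t 51.83 tcp [ 0.5487 -0.0193  0.0072] yaw 87.5 j6 -0.15 gap 0.0919 F [ -1.5 -11.3   5. ]
crate side 0.93 [260.6, 217.5] 853 [0.539 0.066]
bar1 side 0.53 [239.8, 201.4] 96 [0.62  0.001]
dish1 side 0.72 [275.2, 285.7] 517 [0.444 0.325]
dish1 side 0.67 [277.9, 299.7] 114 [0.429 0.369]
dish1 side 0.6 [237.6, 209.0] 147 [0.618 0.039]
```

Request:
{"fn": "send_rows", "kwargs": {
  "motion": [
    [[0.001, 0, 0.003], 0, 0.0919],
    [[0.006, 0, 0.001], 0, 0.0919],
    [[0.006, 0, 0.0], 0, 0.0919],
    [[0.006, 0, -0.001], 0, 0.0919]
  ]
}}

```text
time_s: 52.52
tcp_pos: [0.552, -0.0098, 0.0082]
orientation: [0.008, 0.721, 0.692, -0.035]
wrist_force: [-1.6, -9.8, 2.6]
finger_gap: 0.0915
```

```bash
python3 - <<'E'
from h import *
where()
C,R=look(['crate','bar1','dish1'],('side',))
for t in('crate','bar1','dish1'):
    for n in C:
        for d in R[t,n]: print(t,n,round(d['conf'],2),d['location'],int(d['region'].sum()),np.round(unproj(C[n],d['location'],.045),3))
E
```

```text
t 52.52 tcp [ 0.552  -0.0098  0.0082] yaw 87.8 j6 -0.12 gap 0.0915 F [-1.6 -9.8  2.6]
crate side 0.82 [259.9, 220.3] 751 [0.538 0.079]
crate side 0.44 [257.7, 233.5] 2745 [0.532 0.138]
bar1 side 0.48 [283.9, 208.0] 135 [0.477 0.009]
dish1 side 0.92 [274.2, 285.6] 533 [0.446 0.326]
dish1 side 0.75 [276.7, 215.5] 137 [0.492 0.049]
dish1 side 0.43 [236.9, 212.2] 183 [0.616 0.054]
```

Request:
{"fn": "send_rows", "kwargs": {
  "motion": [
    [[0.01, 0, -0.001], 0, 0.0919],
    [[0.01, 0, -0.002], 0, 0.0919],
    [[0.01, 0, -0.002], 0, 0.0919]
  ]
}}

```text
time_s: 53.1
tcp_pos: [0.5557, 0.0125, 0.0152]
orientation: [0.015, 0.719, 0.693, -0.039]
wrist_force: [-2.9, -16.9, 9.6]
finger_gap: 0.0919
```

```bash
python3 - <<'E'
from h import *
where();print(state()[2]['orientation'])
C,R=look(['crate','bar1','dish1'],('side',))
for t in('crate','bar1','dish1'):
    for n in C:
        for d in R[t,n][:3]: print(t,n,round(d['conf'],2),d['location'],int(d['region'].sum()),np.round(unproj(C[n],d['location'],.045),3))
E
```

```text
t 53.1 tcp [0.5557 0.0125 0.0152] yaw 88.0 j6 -0.06 gap 0.0919 F [ -2.9 -16.9   9.6]
[ 0.01463907  0.71942698  0.69330692 -0.03919238]
crate side 0.65 [255.2, 222.4] 891 [0.55  0.091]
crate side 0.35 [274.4, 299.7] 81 [0.437 0.371]
bar1 side 0.47 [230.0, 202.6] 148 [0.649 0.012]
dish1 side 0.65 [231.5, 212.0] 179 [0.633 0.056]
dish1 side 0.65 [277.2, 218.6] 181 [0.488 0.063]
dish1 side 0.59 [276.8, 285.4] 525 [0.44  0.324]
```

Request:
{"fn": "send_rows", "kwargs": {
  "motion": [
    [[0.01, -0.001, 0.001], 0, 0.0919],
    [[0.01, -0.001, 0.0], 0, 0.0919]
  ]
}}

```text
time_s: 53.55
tcp_pos: [0.5583, 0.0236, 0.0192]
orientation: [0.022, 0.718, 0.694, -0.043]
wrist_force: [-1.0, -7.1, 7.3]
finger_gap: 0.0919
```

```bash
python3 - <<'E'
from h import *
where();print(state()[2]['orientation'])
C,R=look(['crate','bar1','dish1'],('side',))
for t in('crate','bar1','dish1'):
    for n in C:
        for d in R[t,n][:3]: print(t,n,round(d['conf'],2),d['location'],int(d['region'].sum()),np.round(unproj(C[n],d['location'],.045),3))
cv2.imwrite('pics/p1.png',cv2.resize(C['side']['frame'][150:260,200:330,::-1],None,fx=5,fy=5,interpolation=cv2.INTER_CUBIC))
E
```

```text
t 53.55 tcp [0.5583 0.0236 0.0192] yaw 88.2 j6 -0.03 gap 0.0919 F [-1.  -7.1  7.3]
[ 0.0222892   0.71790978  0.69445029 -0.04298298]
crate side 0.69 [255.5, 227.8] 1116 [0.543 0.115]
bar1 side 0.61 [230.9, 210.9] 206 [0.636 0.051]
bar1 side 0.52 [277.8, 219.1] 196 [0.486 0.065]
dish1 side 0.77 [275.7, 285.1] 542 [0.443 0.323]
dish1 side 0.74 [230.2, 222.6] 133 [0.624 0.105]
dish1 side 0.72 [227.8, 291.4] 732 [0.559 0.365]
```

Request:
{"fn": "send_rows", "kwargs": {
  "motion": [
    [[0.01, -0.001, 0.0], 0, 0.0919],
    [[0.01, -0.001, 0.0], 0, 0.0919]
  ]
}}

```text
time_s: 54.0
tcp_pos: [0.5555, 0.048, 0.0143]
orientation: [0.019, 0.719, 0.693, -0.041]
wrist_force: [0.5, -4.3, 6.0]
finger_gap: 0.0924
```

```bash
python3 - <<'E'
from h import *
where();print(state()[2]['orientation'])
C,R=look(['crate','bar1','dish1'],('side',))
for t in('crate','bar1','dish1'):
    for n in C:
        for d in R[t,n][:3]: print(t,n,round(d['conf'],2),d['location'],int(d['region'].sum()),np.round(unproj(C[n],d['location'],.045),3))
E
```

```text
t 54.0 tcp [0.5555 0.048  0.0143] yaw 88.0 j6 0.01 gap 0.0924 F [ 0.5 -4.3  6. ]
[ 0.01902097  0.71908984  0.69345908 -0.04077398]
crate side 0.7 [256.9, 232.4] 863 [0.535 0.134]
bar1 side 0.73 [229.4, 220.4] 175 [0.629 0.096]
bar1 side 0.6 [279.1, 225.7] 196 [0.476 0.094]
bar1 side 0.55 [255.4, 231.8] 821 [0.54  0.132]
dish1 side 0.68 [277.0, 284.1] 526 [0.44  0.319]
dish1 side 0.67 [278.1, 236.5] 150 [0.471 0.141]
dish1 side 0.5 [276.6, 297.1] 77 [0.433 0.362]
```

Request:
{"fn": "send_rows", "kwargs": {
  "motion": [
    [[0, -0.001, -0.005], 0, 0.0919],
    [[0.005, 0, -0.001], 0, 0.0919],
    [[0.006, 0, 0], 0, 0.0919]
  ]
}}

```text
time_s: 54.58
tcp_pos: [0.5533, 0.0615, 0.0185]
orientation: [0.017, 0.719, 0.693, -0.041]
wrist_force: [0.1, -2.1, 2.0]
finger_gap: 0.0921
```

```bash
cat > chk.py <<'E'
from h import *
where()
C,R=look(['crate','bar1','dish1'],('side',))
for t in('crate','bar1','dish1'):
    for n in C:
        for d in R[t,n][:3]: print(t,n,round(d['conf'],2),d['location'],int(d['region'].sum()),np.round(unproj(C[n],d['location'],.045),3))
E
python3 chk.py
```

```text
t 54.58 tcp [0.5533 0.0615 0.0185] yaw 88.0 j6 0.03 gap 0.0921 F [ 0.1 -2.1  2. ]
crate side 0.8 [258.4, 232.8] 731 [0.53  0.135]
bar1 side 0.55 [230.3, 218.3] 156 [0.628 0.086]
bar1 side 0.44 [278.0, 227.8] 180 [0.478 0.103]
dish1 side 0.56 [228.4, 227.7] 175 [0.623 0.128]
dish1 side 0.56 [277.0, 287.1] 509 [0.438 0.329]
dish1 side 0.5 [274.4, 234.0] 231 [0.483 0.132]
```

Request:
{"fn": "send_rows", "kwargs": {
  "motion": [
    [[-0.006, 0, -0.002], 0, 0.0919],
    [[-0.01, 0, -0.03], 0, 0.0919],
    [[-0.02, 0, -0.05], 0, 0.0919],
    [[-0.05, 0, -0.03], 0, 0.0919],
    [[-0.05, 0, 0], 0, 0.0919]
  ]
}}

```text
time_s: 55.4
tcp_pos: [0.5495, -0.0661, 0.1413]
orientation: [0.013, 0.717, 0.696, -0.043]
wrist_force: [0.9, 0.4, 0.6]
finger_gap: 0.092
```

Request:
{"fn": "send_rows", "kwargs": {
  "motion": [
    [[-0.055, 0, 0], 0, 0.0919],
    [[-0.055, 0, 0], 0, 0.0919],
    [[-0.04, 0, 0], 0, 0.0919],
    [[0, 0, 0], 0, 0.0919]
  ]
}}

```text
time_s: 55.9
tcp_pos: [0.5425, -0.2242, 0.1535]
orientation: [0.012, 0.719, 0.694, -0.043]
wrist_force: [0.4, 0.7, 0.2]
finger_gap: 0.0921
```

```bash
python3 - <<'E'
from h import *
where()
C,R=look(['crate','bar1','dish1','tin','ramp'])
Mc=MOD['crate']+[0,0,.016]; MB=box(.036,.036,.037,.065); MD=np.vstack([box(.036,.036,.021,.022),box(.062,.062,.045,.051)])
for n in C:
    for t,M,z in(('crate',Mc,.03),('bar1',MB,.051),('dish1',MD,.045),('tin',MOD['tin']-[0,0,.001],.02)):
        for d in R[t,n]:
            p0=unproj(C[n],d['location'],z); s=''
            if (abs(p0[1]-.11)<.06 and t!='tin') or (t=='tin' and np.hypot(*(p0-[.58,.305]))<.04):
                p,i=fit(M,[(C[n],d['region'])],(*p0,-.05)); s=f'fit {np.round(p,4)} {i:.3f}'
            print(t,n,round(d['conf'],2),d['location'],np.round(p0,3),s)
im=np.hstack([C['top']['frame'][130:290,150:330,::-1],C['side']['frame'][150:310,200:330,::-1]]); cv2.imwrite('pics/f.png',cv2.resize(im,(775,400),interpolation=cv2.INTER_CUBIC))
E
```

```text
t 55.9 tcp [ 0.5425 -0.2242  0.1535] yaw 88.1 j6 -0.49 gap 0.0921 F [0.4 0.7 0.2]
crate top 0.68 [266.8, 197.2] [0.536 0.09 ] fit [ 0.5467  0.1008 -0.0324] 0.961
bar1 top 0.58 [265.5, 164.3] [0.628 0.101] fit [ 0.6284  0.1035 -0.0512] 0.892
dish1 top 0.85 [269.8, 165.1] [0.629 0.088] fit [ 0.629   0.1026 -0.0654] 0.920
dish1 top 0.6 [182.8, 220.4] [0.448 0.32 ] 
dish1 top 0.55 [266.7, 213.9] [0.484 0.086] fit [ 0.4805  0.1062 -0.0401] 0.945
tin top 0.87 [143.7, 187.6] [0.54  0.449] 
tin top 0.72 [198.2, 175.8] [0.588 0.295] fit [0.5844 0.2975 0.0425] 0.908
tin top 0.69 [135.3, 260.9] [0.326 0.446] 
crate side 0.71 [254.0, 232.3] [0.548 0.119] fit [0.5488 0.0988 0.0805] 0.626
crate side 0.36 [231.4, 323.8] [0.528 0.45 ] 
bar1 side 0.58 [281.1, 226.1] [0.469 0.101] fit [ 0.4751  0.1052 -0.0157] 0.825
bar1 side 0.56 [231.1, 216.8] [0.626 0.085] fit [ 0.626   0.1011 -0.1109] 0.848
dish1 side 0.9 [277.6, 285.2] [0.438 0.323] 
dish1 side 0.63 [229.0, 228.6] [0.62  0.132] fit [ 0.6261  0.1025 -0.0375] 0.945
dish1 side 0.51 [276.4, 297.8] [0.433 0.364] 
tin side 0.87 [225.5, 278.5] [0.585 0.302] fit [0.5823 0.2964 0.203 ] 0.937
tin side 0.83 [232.9, 323.4] [0.528 0.441] 
tin side 0.75 [318.8, 339.9] [0.315 0.451]
```

View pics/f.png

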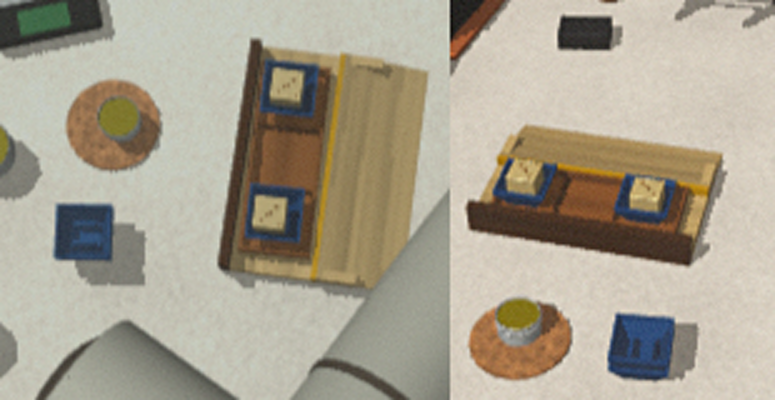

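The last picture shows the crate in the bed, between the end wall at (240,150) and the lip at (335,150). Both bars are in their dishes at (287,86) and (268,213), the tin is on the mat at (118,118), and the spare dishes are nested at (85,230).

Top and side fits at bed height agree as well as they did for the same things on the bench. A crate still resting on the lip would put them about 7 mm apart, so it lies flat. Handing in.

```bash
python3 -c "
from workcell import manip
print(manip.hand_in())"
```

```text
the job is handed in; nothing more can be done
None
```

I moved the tin onto the mat and packed the two cream bars I found, each in its own dish at an end of the crate. I then pushed the crate up the ramp until it dropped behind the lip, and handed the job in at about 56 s. No verdict was reported.

**Last checks**
- **Crate:** it measures about 45–47 mm up the bed in the ramp's frame. That is inside the judged 40–66 mm, but at or just under the 47 mm a dropped crate must reach. It is about 2 mm off the ramp's middle. The two cameras agree to within 3 mm at bed height, which I take to mean it lies flat and is not hung on the lip.
- **Bars and dishes:** both bars sit centred in their dishes to within about 3 mm. The two spare dishes are still nested in place.
- **Tin:** it stands about 12 mm from the mat's centre.
- **Third bar:** none showed in either camera at any arm pose, so I treated it as absent.

**What disagreed or failed**
- **Fingertip height:** the real fingertips sat about 29 mm higher than the stated tool geometry gives. The first tin grasp closed on nothing because of this. I corrected it after touching the bench.
- **Tool tilt:** the tool gradually tilted by up to about 5°, which the moves could not undo. I allowed for it in the later placements and in the push.
- **Side camera on the crate:** the final side-view fit of the crate itself was poor (0.63 overlap) because the end wall hides part of it. The flatness check therefore rests on the bars and dishes.

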